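Turn a loudspeaker driver over and seat it in a three-point centring jig

ROBOT

A 6-joint arm with a two-finger parallel gripper is mounted at the origin on the work surface. World frame = base frame: x ahead of the robot, y to its left, z up, the work surface at z = 0. Lengths are in m, angles in rad, forces in N, time in s.
With the tool pointing down it reaches from about 0.25 to 0.725 m from the base axis. Payload 4 kg.
Tool frame: the origin (TCP) lies on the centre line of the jaws, within the pads' length; the fingertips stand 11 mm ahead of it and the grasp point (between the pads) lies 8 mm behind it (bot.nose_length is the distance from the TCP to the fingertips, in m); z points along the fingers, y is the direction in which the jaws open and shut (so a half turn about z gives the same grasp; the last joint's range is limited). The gripper opens to 85 mm and grips with 20 to 120 N. Pads are 22 mm wide; open, the fingers measure 114 mm over their backs; the gripper's body (76 mm by 85 mm) begins 54 mm behind the grasp point. The pads swing forward as they close: fully open they stand 13 mm farther back than shut.
Start: joints at [1.124, 0.241, 0.005, 1.335, 0, 1.571], TCP at [0.216, 0.451, 0.242] pointing down, gripper open.
Joint ranges: [-2.72, 2.72], [-1.05, 1.87], [-1.09, 1.28], [-1.99, 2.15], [-1.42, 1.44], [-3.14, 3.14]. Speed limits (rad/s): [2.79, 2.79, 3.14, 3.14, 3.14, 3.14].

INTERFACE

Orientations are given as a unit quaternion [x, y, z, w].
In Python, from workcell import bot gives the robot as it stands.
- The arm moves only by the tool play_rows, never from a script. Its argument "plan" is one flat list of numbers, 6 for each row, row after row: the shift along the tool's x, y, z in mm, then the turn, a rotation vector about the tool's x, y, z in rad. A call has 1 to 20 rows; each row shifts and turns the commanded pose from where the row before left it, along the tool's axes as they then stand; what a row does not reach is not made up. A row lasts 1/8 s, in which the tool goes at most 62.5 mm and 10.7 degrees, less where a joint would pass 70% of its speed; a pose out of reach is approached as far as the arm can. A call with a gripper value outside its range is refused whole. "hand" is the opening in per cent of the stroke, from 0 (shut) to 100 (fully open), set as the call begins (left out, the last holds). The fingers move at their own pace and stop on an object; the grip force is fixed at half the most. Time passes only in rows, so rows that do not move let the fingers close. It gives the time, the measured TCP pose, the force and the opening at its end, in the units of the state.
- bot.get_obs(): the state, without advancing time (a new reading comes with each control period).
- bot.camera(name): name is "side" or "top" or "wrist"; returns a dict with "frame" (384x512x3 uint8, blue, green, red), "range_z" (384x512 float32, m along the optical axis (not along the pixel's ray), 0 where there is no reading), "K" (3x3 intrinsics, pixels), "cam_to_world" (4x4, takes a point from camera to world coordinates). Camera axes: x right, y down, z forward; pixel columns grow to the right and rows downward; lengths in m; the calibration is good to about 2 mm. A picture is of the moment at which its call begins.
- bot.job_done(): hands the job in, once; it reports no verdict.
Trained networks look in the newest picture that a camera, given by its name, has taken for a name from the list of things; names that differ only in an ending like _2 or _b are one class to them, and where a whole thing is asked for, a point or a joint stands for the part that bears it (a point fixed in the world has none). Each returns a list of dicts, best first, with "p" (0 to 1); they miss things now and then, are a little off and sometimes report something else, mostly with a low value. They report only what shows in the picture. A call takes as long as a camera call. They do not tell look-alikes from the thing itself.
- bot.outline_of(query, camera): "mask" (384x512 bool, what is visible of it) and "point" ([row, column] in pixels, amid what is visible of it).
The state is a dict: "clock": time; "joint_pos": joint angles; "joint_vel": joint speeds; "tau": joint torques, N m; "eef_pos": TCP position; "tool_rot": TCP orientation; "ft_force": force on the tool from outside, world axes, zero at the start; "ft_torque": the same for the moment, N m; "grip_width": finger opening in m.
Only numpy, scipy, OpenCV 4.12 (cv2) and the standard library are available. Lean on these libraries where they do the work, as an engineer would, in place of code of your own. Each camera call takes 0.05 s, during which the arm holds its last target.

TASK

Take the loudspeaker driver out of the plywood rack, lay it on the blue sloping rest with its cone face against the slope, let go, and take it again so that it can be set gently face down (magnet up) on the aluminium jig. Then push the red-tabbed jaw against its rim so that it is nudged home and pressed lightly against both brass posts and the jaw's nose at once, and leave it and the jaw there, touching all three. Do not drop or crush the driver, and leave the multimeter, screwdriver and solder spool where they are.

Things in the scene. Friction and masses are not known exactly. Their poses are not given: they have to be found in the camera images.
- driver_mid (a point): Middle of the loose 62 mm long loudspeaker driver (0.2-0.5 kg). Its x runs along its axis from cone face to magnet: grey flange 80 mm in diameter, flat cone face, at x = -31 to -21 mm; black basket tapering from 60 to 44 mm diameter to x = -5; steel magnet 44 mm in diameter at x = -5 to +31 (grip across it). Starts on edge in the rack, axis level, this point 48 mm above the table.
- rack: Fixed plywood rack holding the driver at the start; origin on the table under the driver's middle, +x the way the magnet points. Two upright panels 84 mm wide: behind the cone face (x = -40 to -33 mm, 70 mm high) and beyond the magnet (x = 49 to 55, 60 mm high). 8 mm base, low rib, 30 mm wide V cradle under the magnet. Nothing stands beside the magnet; the driver lifts straight up.
- rest_seat (a point): On the fixed blue sloping rest: point of the slope, 48 mm above the table, where the cone face's centre comes to lie. z up, +x level: the slope descends towards +x at 45 degrees, is 100 mm wide and ends 44 mm above and 48 mm below this point. Two pegs 12 mm thick, 9 mm high, 37.7 mm down the slope and 26.4 mm to each side, catch the flange; the driver slides down onto them and stays.
- jig_home (a point): Top of the fixed aluminium jig plate (10 mm thick, 180 x 120 mm, from x = -140 to +40 mm), at the point under the driver's centre when it is home. z up, +x from the jaw towards the two posts: the way the jaw pushes. Home, the driver stands face down with its middle 31 mm above this point. Two guide rails 10 mm high flank the jaw.
- post_left_mid (a point): Middle of a brass post on the jig, 12 mm in diameter, 18 mm high above the plate: a roller that turns freely about its upright axis, so that the rim does not stick to it; it stands 46 mm from jig_home, 65 degrees to the left (+y) of the jig's +x. 
- post_right_mid (a point): Middle of the other brass roller post, same size, 65 degrees to the right of the jig's +x, 46 mm from jig_home.
- jaw_nose (a point): Middle of the round brass nose (12 mm in diameter, top 28 mm above the table) of the sliding jaw, on the jig's centre line. It starts 72 to 80 mm from jig_home on its -x side and slides along +x, 42 mm in all, with about 4 N of dry friction; it stays where it is left. Touching the driver's rim it is 46 mm from the driver's axis. Axes as the jig. The steel bar behind it is 23 mm high.
- jaw_tab (a point): Centre of the upper part of the jaw's upright red tab, by which the jaw is pushed or pinched: 10 mm thick along the jig's x, 30 mm wide, its top 15 mm above this point, which is 55 mm above the table and 44 mm behind the nose. Free space behind it (-x).
- meter: Bystander: red multimeter lying flat, 150 x 76 x 41 mm, origin at the centre of its underside, long along its x.
- screwdriver: Bystander: screwdriver lying on the table, about 200 mm long, along its x.
- spool: Bystander: blue solder spool standing upright, 60 mm in diameter, 46 mm high, origin at the centre of its underside.
Mind the look-alikes: they are no part of the job. Leave any green or purple look-alike of the part that bears driver_mid alone.

How it is judged:
By the outcome, as a careful person would: the job done as asked, in the order asked, and still so for the second after the job is handed in, with the robot touching nothing.
It also fails if it takes over 72 s, if anything falls off the work surface, if the arm or the gripper's body presses on something with over 40 N, if the wrist force passes 120 N, or if a joint passes its speed limit or range.

## Working session

There is one attempt and no reset: what is moved stays moved. The work goes in short steps, Python scripts to look and compute and a tool call to move; the robot and the scene stay as the last step left them, time stands still between calls to the robot, and variables do not carry over. Pictures are saved under pics/ and viewed, and the job is handed in when it is done.

Besides the shell and the picture viewer there is one more tool, called after "Call:" in YAML: its name, and indented under it one key for each argument. play_rows: Moves the arm, as the interface text tells. Its arguments: {"type":"object","properties":{"plan":{"type":"array","items":{"type":"number"}},"hand":{"type":"number"}},"required":["plan"]}

```bash
mkdir -p pics; ls
python3 - <<'E'
from workcell import bot
import cv2,numpy as np,pickle
print(bot.get_obs())
for n in ("side","top","wrist"):
    c=bot.camera(n); cv2.imwrite(f"pics/{n}0.png",c["frame"]); pickle.dump(c,open(f"{n}0.pkl","wb"))
    print(n,c["K"],c["cam_to_world"])
    for q in ["driver_mid","rack","rest_seat","jig_home","post_left_mid","post_right_mid","jaw_nose","jaw_tab","meter","screwdriver","spool"]:
        if n=="wrist": break
        try:
            r=bot.outline_of(q,n); print(q,[(round(float(d["p"]),2),np.round(d["point"]).tolist(),int(d["mask"].sum())) for d in r])
        except Exception as e: print(q,e)
E
```

```text
pics
{'clock': 0.0, 'joint_pos': array([ 1.12401105e+00,  2.41406100e-01,  3.72701267e-03,  1.33517958e+00,
       -2.71398132e-05,  1.57080066e+00]), 'joint_vel': array([-4.72023525e-05, -4.77017768e-04,  2.26959301e-04, -1.94994005e-03,
       -2.89670687e-04,  1.94790361e-04]), 'tau': array([-3.47027026e-04, -3.72317398e+01,  2.52408224e+01,  1.71207252e-02,
       -8.06801495e-05,  3.13012720e-06]), 'eef_pos': array([0.2157822 , 0.45037579, 0.24141742]), 'tool_rot': array([ 2.21541210e-01,  9.75150465e-01, -1.00855212e-03, -2.15209367e-04]), 'ft_force': array([ 0.88481862, -0.15210903,  0.02369065]), 'ft_torque': array([ 0.00766133, -0.0268347 ,  0.02644108]), 'grip_width': 0.08560434571404067}
side [[401.44561132   0.         258.61923468]
 [  0.         401.44561132 182.09356119]
 [  0.           0.           1.        ]] [[ 0.91525263 -0.26343459  0.30481937  0.26421834]
 [-0.40259809 -0.62636408  0.6675199  -0.6615995 ]
 [ 0.01508008 -0.73366904 -0.67933963  0.76209931]
 [ 0.          0.          0.          1.        ]]
driver_mid [(0.89, [161.0, 235.0], 540), (0.65, [129.0,
[... 1035 characters left out ...]
 403.0], 367)]
post_left_mid []
post_right_mid [(0.55, [202.0, 264.0], 1653), (0.33, [112.0, 322.0], 640)]
jaw_nose [(0.77, [257.0, 404.0], 348)]
jaw_tab [(0.65, [256.0, 402.0], 347)]
meter [(0.66, [132.0, 186.0], 1926)]
screwdriver [(0.73, [265.0, 280.0], 553)]
spool [(0.56, [115.0, 321.0], 658)]
wrist [[273.12843966   0.         253.52011092]
 [  0.         273.12843966 193.94558544]
 [  0.           0.           1.        ]] [[ 4.31932621e-01  8.56152030e-01  2.83615782e-01  1.43753461e-01]
 [ 9.01905812e-01 -4.09901306e-01 -1.36186732e-01  4.84766705e-01]
 [-3.42067424e-04  3.14618214e-01 -9.49218237e-01  3.73601338e-01]
 [ 0.00000000e+00  0.00000000e+00  0.00000000e+00  1.00000000e+00]]
```

View pics/top0.png

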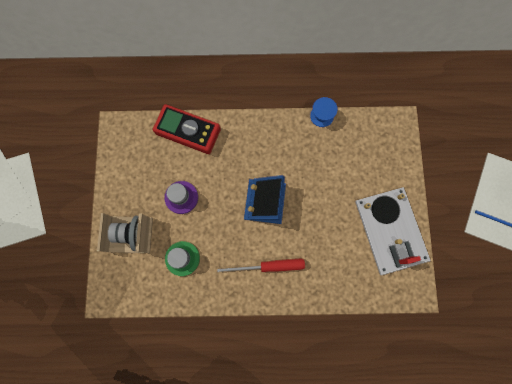

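View pics/side0.png

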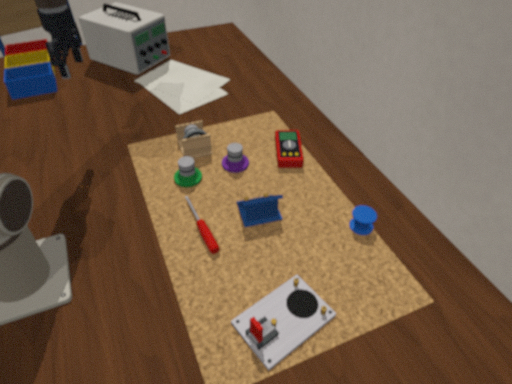

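View pics/wrist0.png

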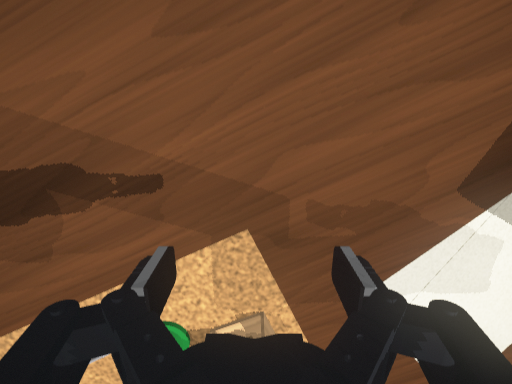

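```bash
cat > h.py <<'E'
import numpy as np,cv2,pickle
def cloud(c):
    z=c["range_z"]; K=c["K"]; v,u=np.indices(z.shape)
    P=np.stack([(u-K[0,2])/K[0,0]*z,(v-K[1,2])/K[1,1]*z,z],-1)
    T=c["cam_to_world"]; W=P@T[:3,:3].T+T[:3,3]; W[z<=0]=np.nan
    return W
def proj(c,p):
    T=np.linalg.inv(c["cam_to_world"]); q=T[:3,:3]@np.asarray(p)+T[:3,3]; k=c["K"]@q; return k[:2]/k[2]
def bp(c,u,v,z0):
    T=c["cam_to_world"]; d=T[:3,:3]@np.linalg.inv(c["K"])@[u,v,1]; o=T[:3,3]; return o+d*(z0-o[2])/d[2]
E
python3 - <<'E'
from h import *
c=pickle.load(open("top0.pkl","rb"));W=cloud(c)
s=pickle.load(open("side0.pkl","rb"));S=cloud(s)
a=cv2.resize(c["frame"][205:260,92:162],None,fx=5,fy=5,interpolation=2)
b=cv2.resize(c["frame"][170:230,235:300],None,fx=5,fy=5,interpolation=2)
d=cv2.resize(c["frame"][180:280,350:435],None,fx=5,fy=5,interpolation=2)
def pad(x,H): return cv2.copyMakeBorder(x,0,H-x.shape[0],0,5,0)
cv2.imwrite("pics/t1.png",np.hstack([pad(a,300),pad(b,300)])); cv2.imwrite("pics/t2.png",d)
a=cv2.resize(s["frame"][110:180,165:220],None,fx=5,fy=5,interpolation=2)
d=cv2.resize(s["frame"][190:235,230:295],None,fx=5,fy=5,interpolation=2)
cv2.imwrite("pics/s1.png",np.hstack([pad(a,350),pad(d,350)]))
cv2.imwrite("pics/s2.png",cv2.resize(s["frame"][270:370,225:340],None,fx=5,fy=5,interpolation=2))
np.set_printoptions(linewidth=250,suppress=True)
print("rack heights mm top, rows 208-256");print(np.nan_to_num(W[208:258:2,94:158:2,2]*1000).astype(int))
E
```

```text
rack heights mm top, rows 208-256
[[ 2  0  0 -3  0  2  1  1  5  1  1  1  2  0  4  2  1  1  1  0  2  4  2  1  2  2  2  2  1 -1  2  0]
 [ 2  2  3  1  2  2  2  3  1  1  1  1  1  2  1 -2  2  0  2  1  5  2  2  0  2  3  3  3  2  4  2  1]
 [ 1  4  1  0  2  1  4  3  2  2  3  0  2  0  2  2  3  0  1  0  2  1  0  0  1  4  0  2  0  5  0  2]
 [ 2  0  0  2 60 56 44  0  3  3  0  0  3  1  2  0  3  3  1  1  0  2  2 74 66  1  0  1  2  5  4  1]
 [ 5  3  3  1 63 54 44 32 21  9  7  6  9  9  6  1  4  2  3  2 68 67 67 69 68 51 37  1  2  7  4  2]
 [ 3  2  1  0 59 52 42 29 20  8  8 10 10  9  7  8  8  7  5 75 75 75 64 71 63 52 36 19  7  5  2  0]
 [ 2  2  2 58 63 52 43 31 19  9  8 10 10  7  7  9 10 10  8 79 82 78 71 69 62 48 33 17  9  5  1  0]
 [ 0  0  1 61 61 49 41 29 15  7 11  9  9 10 10  8 10 10 64 84 84 80 70 70 62 48 34 17  8  4  3  0]
 [ 0  0  0 61 61 50 36 28 61 59 61 62 62 61 61 61 61 66 86 85 88 76 70 71 62 47 31 18 14  4  0  3]
 [ 3  0  4 59 58 49 38 27 66 66 67 65 69 68 64 69 69 71 87 87 86 74 69 73 60 48 30 19  9  1  2  1]
 [ 0  1  2 61 55 45 37 24 67 70 70 69 69 68 69 69 69 72 87 88 84 75 70 71 58
[... 709 characters left out ...]
 4  2]
 [ 1  2 58 59 51 38 30 15 11  9  8  8 10 10  7  9 12  8 77 78 77 68 71 62 48 37 18 10  7  4  3  4]
 [ 1 -1 61 57 47 39 27 14 11  6  7  7  7 10  6  7  8  9 72 73 75 71 72 62 49 34 15  8  3  0  3  3]
 [ 2  1 62 59 47 36 25 15  8  6  9  9  8  7 12  8  7 12  9 68 65 70 70 60 47 32 20  7  5  2  3  0]
 [ 0  1 60 55 47 31 24 12 12 11  9  8 11  9  9  9 10  9 12  6 57 68 70 59 45 30 16  7  2  4  1 -1]
 [ 0  2  4 -1  5  2  1  1  3  4  1  2  1  3  0  4  6 11  9  8  9 10  8  6 37 29 15  7  2  3  0  0]
 [ 0  1  1  2  0  0  3  0  4  0  0  3  2  1  0  1  3  0  2  1  2  0 -1  1  3  0  3  3  5  0  3  3]
 [ 2  1  3  3  3  2  1  4  1  0  3  0  0  1  2  0  3  3  1  2  2  3  1  1  1  3  2  2  3  1  2  1]]
```

View pics/t1.png

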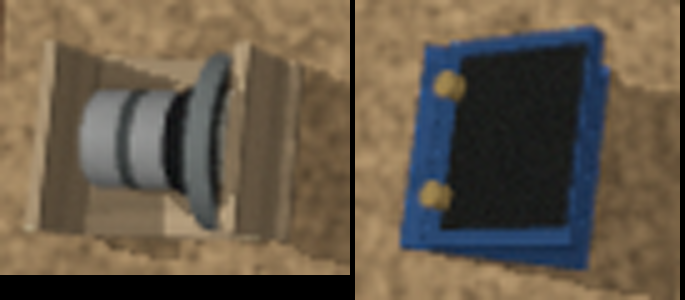

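View pics/t2.png

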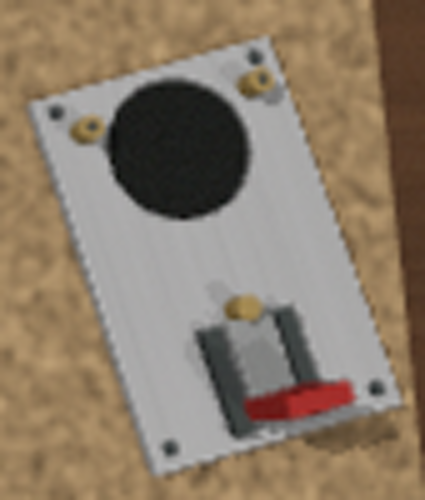

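View pics/s1.png

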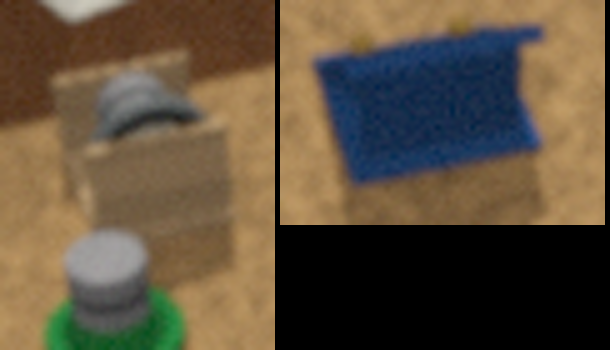

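View pics/s2.png

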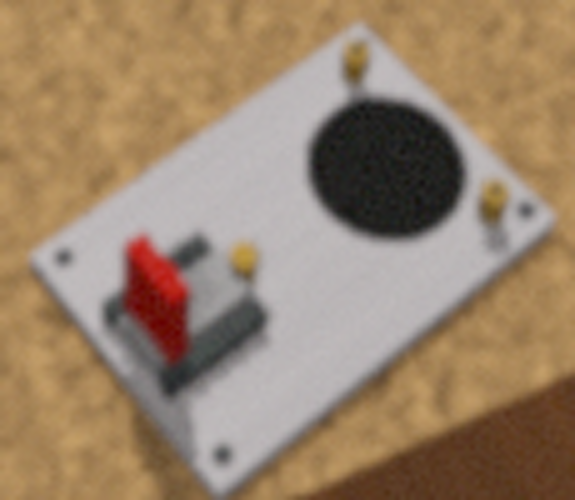

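Run:
```python
from h import *
from scipy.optimize import least_squares
np.set_printoptions(linewidth=200,suppress=True,precision=4)
c=pickle.load(open("top0.pkl","rb"));W=cloud(c)
s=pickle.load(open("side0.pkl","rb"));S=cloud(s)
# table offset
print("table z top",np.nanmedian(W[270:300,110:200,2]),"side",np.nanmedian(S[240:300,180:215,2]))
# driver magnet pts cols 108..126
Z=W[:,:,2]; m=np.zeros(Z.shape,bool); m[220:246,108:127]=1
P=W[m&(Z>0.052)&(Z<.08)]
f=lambda q:(np.hypot((P[:,0]-q[0])*np.cos(q[1])+(P[:,1]-.3)*np.sin(q[1]),P[:,2]-q[2])-.022)
r=least_squares(f,[.29,0,.048],loss="soft_l1",f_scale=.002)
print("magnet axis x at y=.3, th, z",r.x,np.sqrt(np.mean(r.fun**2)),P.mean(0),P[:,1].min(),P[:,1].max())
# axis direction: normal n=(cos,sin) -> axis dir (-sin,cos)
# panels: top edge points
for nm,(r0,r1,c0,c1,z0,z1) in dict(far=(212,254,96,106,.056,.065),near=(215,250,134,146,.066,.076)).items():
    m=np.zeros(Z.shape,bool); m[r0:r1,c0:c1]=1
    p=W[m&(Z>z0)&(Z<z1)]; 
    d=p[:,:2]-p[:,:2].mean(0); u,sv,vt=np.linalg.svd(d); print(nm,len(p),p.mean(0),vt[0],sv/np.sqrt(len(p)), np.ptp(d@vt[0]))
# flange: pts above 75mm
m=np.zeros(Z.shape,bool); m[212:256,126:140]=1
p=W[m&(Z>.076)]; print("flange",p.mean(0),p[:,1].min(),p[:,1].max(),p[:,2].max())
# rest: slope plane
m=np.zeros(Z.shape,bool); m[185:215,255:280]=1
p=W[m&(Z>.01)]
def pf(p):
    for _ in range(4):
        c0=p.mean(0);u,sv,vt=np.linalg.svd(p-c0);d=(p-c0)@vt[2];p=p[abs(d)<.004]
    return c0,vt[2]*np.sign(vt[2][2])
c0,n=pf(p);print("rest",c0,n)
print(np.nan_to_num(W[174:226:2,244:290:2,2]*1000).astype(int))
```

```text
table z top 0.0022245284244334362 side -0.0009073442814698796
magnet axis x at y=.3, th, z [ 0.2766 -1.5256  0.086 ] 0.004759150279715124 [0.4853 0.3093 0.0667] 0.2877054266083002 0.32979223362884186
far 136 [0.4882 0.3495 0.0606] [-0.9991  0.0432] [0.0242 0.002 ] 0.08202393623999175
near 188 [0.4863 0.2634 0.0707] [-0.9999  0.0161] [0.0224 0.0037] 0.07475262986622863
flange [0.4844 0.2713 0.0839] 0.2652332310074497 0.2830583180389849 0.09142569417670099
rest [ 0.5552 -0.0197  0.054 ] [0.0975 0.6991 0.7083]
[[ 0  1  2  3  3  0  2  1  0  1  2  0  2  2  1  1  2  1  0  0  2  1  1]
 [ 1  0  1  0  0  0  3  4  0  3  2  1  2 54 58 63 66 71 78 80 74  4  2]
 [ 0  1  3 -1  2 18 20 27 30 34 39 44 50 56 59 64 68 74 75 80 74  2  2]
 [ 1  3  1  6  5 15 24 29  0 37 43 46 50 55 60 65 68 73 78 77 72  1  1]
 [ 2  3  2  9  9 18 22 27 31 36 43 48 50 54 61 65 70 73 79 78 74  1  2]
 [ 0  1  3  5 27 30 23 30 33 37 46 47 52 56 62 65 68 75 78 77  7  2  0]
 [ 1  3  8  7 25 31 28 29 33 36 45 49 52 58 61 65 69 72 79 76 11  2  0]
 [ 3  3  6  8 26 29 27 30 34 40 47 50 52 59 62 66 71 75 79 76  8  2  1]
 [ 4  1  7 
[... 585 characters left out ...]
31 36 40 45 50 54 57 62 69 70 75 81 74  6  2  3  3]
 [ 1  7 24 30 30 25 30 33 42 47 51 53 58 61 68 71 75 80 75  5  4  2  0]
 [ 2  5  6 30 28 27 32 35 40 49 52 54 58 67 67 72 76 81 75  7  1  3  4]
 [ 1  6  8 16 21 28 34 37 41 46 51 57 61 63 68 73 75 80 75  6  0  0  3]
 [ 1  7 10 20 20 27 33 38 42 44 49 54 61 65 71 73 79 76 77  7  3  0  0]
 [ 9  5  7 18 25 27 33 39 40 45 53 58 63 66 69 73 79 78 74  8  2  1  0]
 [ 8  7 11 21 26 29 34 37 43 48 50 55 63 64 69 74 77 78  7  3  0  2  3]
 [ 0  0  4  0  2  3  8  7  6  6  8 11  5  7  8 10  4  5  8  0  0  2  2]
 [ 3  3  4  2  0  3  1  1  2  3  1  1  5  6  8  5  5  7  8  0  1  1  3]
 [ 2  3  2  0  3  2  3  3  1  0  0  1  0  0  0  0  0  1  1  0  1  1  0]]
```

Run:
```python
from h import *
from scipy.optimize import least_squares
np.set_printoptions(linewidth=200,suppress=True,precision=4)
c=pickle.load(open("top0.pkl","rb"));W=cloud(c); W[...,2]-=.0015
s=pickle.load(open("side0.pkl","rb"));S=cloud(s)
Z=W[:,:,2]; m=np.zeros(Z.shape,bool); m[220:246,108:124]=1
P=W[m&(Z>0.052)&(Z<.08)]
f=lambda q:(np.hypot((P[:,0]-q[0])*np.cos(q[1])+(P[:,1]-.3)*np.sin(q[1]),P[:,2]-.048)-.022)
r=least_squares(f,[.485,0],loss="soft_l1",f_scale=.002)
print("magnet axis x at y=.3, th",r.x,np.sqrt(np.mean(r.fun**2)),"y",P[:,1].min(),P[:,1].max())
# rest plane fit w/ both cams
m=np.zeros(Z.shape,bool); m[182:218,256:278]=1
p=W[m&(Z>.02)]
for _ in range(4):
    c0=p.mean(0);u,sv,vt=np.linalg.svd(p-c0);d=(p-c0)@vt[2];p=p[abs(d)<.004]
n=vt[2]*np.sign(vt[2][2]);print("rest",c0,n, "az",np.degrees(np.arctan2(n[1],n[0])))
# blue mask outline from colour
hsv=cv2.cvtColor(c["frame"],cv2.COLOR_BGR2HSV)
# pegs (brass on rest): points more than 3 mm above plane in rest
m=np.zeros(Z.shape,bool); m[172:224,240:262]=1
h=(W-c0)@n; q=m&(h>.004)&(Z<.045)&(Z>.012)
nl,lab,st,ce=cv2.connectedComponentsWithStats(q.astype(np.uint8))
for i in range(1,nl):
    if st[i,4]>5: print("peg",ce[i],st[i],W[lab==i].mean(0),h[lab==i].mean())
# slope extents in plane frame
dn=np.array([n[0],n[1],0]);dn/=np.linalg.norm(dn); lat=np.array([-dn[1],dn[0],0]); sl=dn*abs(n[2])-np.array([0,0,1])*np.linalg.norm(n[:2])
m=np.zeros(Z.shape,bool); m[168:228,238:296]=1
q=m&(abs(h)<.004)&(Z>.012)
p=W[q]-c0; print("slope extents lat",np.percentile(p@lat,[0,1,2,50,98,99,100]),"sl",np.percentile(p@sl,[0,1,2,50,98,99,100]))
# jig: posts, disc
for (r0,r1,c0_,c1) in [(182,280,350,435)]:
    g=c["frame"][r0:r1,c0_:c1]; hs=cv2.cvtColor(g,cv2.COLOR_BGR2HSV)
    bl=(g.max(2)<50).astype(np.uint8); nl,lab,st,ce=cv2.connectedComponentsWithStats(bl)
    for i in range(1,nl):
        if st[i,4]>150:
            u,v=ce[i]+[c0_,r0]; print("disc px",u,v,st[i],bp(c,u,v,.010))
    k=(Z[r0:r1,c0_:c1]); print(np.nan_to_num(k[:,:][::2,::2]*1000).astype(int))
```

```text
magnet axis x at y=.3, th [ 0.4868 -0.0288] 0.0013448779344380826 y 0.2952814081655353 0.32979223362884186
rest [ 0.5554 -0.0188  0.0515] [0.0989 0.7009 0.7064] az 81.97093325886571
peg [252.9 186.1] [251 184   5   5  20] [0.5922 0.0115 0.0273] 0.007735830655043664
peg [250.25 208.25] [248 206   5   5  20] [0.5396 0.0184 0.0281] 0.007930761920303984
slope extents lat [-0.0555 -0.0544 -0.0532 -0.0041  0.0429  0.0443  0.0446] sl [-0.0419 -0.0397 -0.0391  0.0007  0.0499  0.0508  0.054 ]
disc px 385.0907504363002 209.50959860383944 [ 22  15  27  27 573] [ 0.5343 -0.2999  0.01  ]
[[ 0  0  0 ...  2  0  1]
 [ 0  0  0 ...  1  0  2]
 [-1  0  0 ...  0  0 -1]
 ...
 [ 0  1  0 ...  1  0  1]
 [ 0  0  0 ...  0  0  0]
 [ 0 -1  2 ... -2  1  0]]
```

Run:
```python
from h import *
np.set_printoptions(linewidth=260,suppress=True,precision=4,threshold=100000)
c=pickle.load(open("top0.pkl","rb"));W=cloud(c); W[...,2]-=.0015
s=pickle.load(open("side0.pkl","rb"));S=cloud(s);S[...,2]+=.0009
for nm,cc,X,(r0,r1,c0,c1) in [("top",c,W,(180,282,350,436)),("side",s,S,(270,370,225,340))]:
    m=np.zeros(X.shape[:2],bool); m[r0:r1,c0:c1]=1
    hs=cv2.cvtColor(cc["frame"],cv2.COLOR_BGR2HSV); H,Sa,V=[hs[...,i].astype(int) for i in range(3)]
    red=m&((H<8)|(H>172))&(Sa>150)&(V>60); p=X[red&(X[...,2]>.03)]; print(nm,"red",red.sum(),p.mean(0),p.min(0),p.max(0))
    top=X[red&(X[...,2]>.063)]; print(" top pts",len(top),top.mean(0), end=" ")
    d=top[:,:2]-top[:,:2].mean(0);print(np.linalg.svd(d)[2][0],np.ptp(d@np.linalg.svd(d)[2][0]))
    br=m&(H>12)&(H<28)&(Sa>120)&(V>60)&(X[...,2]>.012)
    nl,lab,st,ce=cv2.connectedComponentsWithStats(br.astype(np.uint8))
    for i in range(1,nl):
        if st[i,4]>4: q=X[lab==i]; print(" brass",ce[i],st[i][4],q.mean(0),q[:,2].max())
    pl=m&(Sa<60)&(V>110)&(abs(X[...,2]-.010)<.006)
    cnt=X[pl]; rc=cv2.minAreaRect((cnt[:,:2]*1000).astype(np.float32)); print(" plate",rc)
    bl=m&(cc["frame"].max(2)<50)&(abs(X[...,2]-.01)<.006)
    nl,lab,st,ce=cv2.connectedComponentsWithStats(bl.astype(np.uint8)); i=1+np.argmax(st[1:,4]); print(" disc",ce[i],st[i],bp(cc,*ce[i],.01))
```

```text
top red 104 [ 0.4156 -0.3251  0.0621] [ 0.4089 -0.3418  0.0317] [ 0.4221 -0.3152  0.0726]
 top pts 63 [ 0.4159 -0.3281  0.069 ] [ 0.241  -0.9705] 0.026348226264322573
 brass [399.6154 196.7692] 13 [ 0.5615 -0.3309  0.0238] 0.031209017132075967
 brass [365.6667 206.1111] 9 [ 0.5408 -0.2502  0.0232] 0.02756999885132677
 brass [397.8421 241.4211] 19 [ 0.4578 -0.3169  0.0247] 0.02965172766471119
 plate ((486.6885070800781, -312.49560546875), (180.2958984375, 121.57963562011719), 14.514625549316406)
 disc [385.0683 209.5359] [372 197  27  27 571] [ 0.5342 -0.2998  0.01  ]
side red 183 [ 0.415  -0.3328  0.0568] [ 0.4092 -0.3442  0.0305] [ 0.4222 -0.3159  0.0708]
 top pts 78 [ 0.416  -0.3308  0.0682] [ 0.2322 -0.9727] 0.027775188092191275
 brass [295.8462 281.7692] 13 [ 0.542  -0.255   0.0263] 0.030176794307868782
 brass [323.2353 310.0588] 17 [ 0.5626 -0.3349  0.0248] 0.02945365809863786
 brass [273.3125 321.5   ] 16 [ 0.4589 -0.3183  0.0267] 0.03143229848318628
 plate ((486.9723815917969, -309.5448913574219), (182.22402954101562, 121.71744537353516), 14.923142433166504)
 disc [301.9469 303.3801] [288 291  29  26 584] [ 0.5352 -0.298   0.01  ]
```

```bash
cat >> h.py <<'E'
from scipy.spatial.transform import Rotation as Ro
def to(obs,p,R=None,n=1):
    """tool-frame shift (mm) from measured pose to p, then rotvec to R (turn after shift)"""
    Rc=Ro.from_quat(obs["tool_rot"]); d=Rc.inv().apply(np.asarray(p)-obs["eef_pos"])*1000
    out="shift mm %s /%d = %s"%(np.round(d,1),n,np.round(d/n,2))
    if R is not None: rv=(Rc.inv()*R).as_rotvec(); out+="  turn %s |%.3f|"%(np.round(rv,4),np.linalg.norm(rv))
    print(out)
def frame(z,y):
    z=np.asarray(z,float);z/=np.linalg.norm(z);y=np.asarray(y,float);y-=z*(y@z);y/=np.linalg.norm(y)
    return Ro.from_matrix(np.column_stack([np.cross(y,z),y,z]))
E
python3 - <<'E'
from h import *
from workcell import bot
print(bot.nose_length); o=bot.get_obs()
to(o,[.487,.316,.2],frame([0,0,-1],[1,-.029,0]),8)
E
```

```text
0.011
shift mm [-302.6   -4.6   42.3] /8 = [-37.83  -0.57   5.29]  turn [-1.000e-04  0.000e+00  1.153e+00] |1.153|
```

Call:
play_rows:
  plan: [-37.8,-0.4,5.2,0,0,0,-37.8,-0.4,5.2,0,0,0,-37.8,-0.4,5.2,0,0,0,-37.8,-0.4,5.2,0,0,0,-37.8,-0.4,5.2,0,0,0,-37.8,-0.4,5.2,0,0,0,-37.8,-0.4,5.2,0,0,0,-37.8,-0.4,5.2,0,0,0,0,0,0,0,0,0.144,0,0,0,0,0,0.144,0,0,0,0,0,0.144,0,0,0,0,0,0.144,0,0,0,0,0,0.144,0,0,0,0,0,0.144,0,0,0,0,0,0.144,0,0,0,0,0,0.144,0,0,0,0,0,0,0,0,0,0,0,0]

```text
clock: 3.5
eef_pos: [0.4874, 0.3174, 0.2007]
tool_rot: [0.716, 0.698, -0.0, -0.0]
ft_force: [0.1, 0.8, 0.6]
grip_width: 0.0854
```

Run:
```python
from h import *
from workcell import bot
np.set_printoptions(suppress=True,precision=4)
o=bot.get_obs();c=bot.camera("wrist");W=cloud(c);pickle.dump(c,open("w1.pkl","wb"))
f=c["frame"].copy()
for p in ([.486,.299,.048],[.4869,.330,.048],[.4852,.268,.048],[.487,.316,.07],[.486,.278,.088]):
    u,v=proj(c,p);cv2.circle(f,(int(u),int(v)),3,(0,0,255),1)
cv2.imwrite("pics/w1.png",f)
Z=W[...,2]; m=(Z>.058)&(Z<.076)&(W[...,1]>.297)&(W[...,1]<.333)&(abs(W[...,0]-.487)<.022)
from scipy.optimize import least_squares
P=W[m];print(len(P),np.nanmedian(Z[:100]))
F=lambda q:(np.hypot((P[:,0]-q[0])*np.cos(q[1])+(P[:,1]-.31)*np.sin(q[1]),P[:,2]-q[2])-.022)
r=least_squares(F,[.487,0,.048],loss="soft_l1",f_scale=.002);print(r.x,P[:,1].max(),P[:,1].min())
to(o,[.487,.316,.04],frame([0,0,-1],[1,-.029,0]))
```

```text
1227 -0.0004750529800056358
[ 0.4876 -0.0362  0.047 ] 0.3323155152955266 0.29708265768970354
shift mm [ -1.4  -0.3 160.7] /1 = [ -1.39  -0.31 160.65]  turn [-0.0001  0.      0.003 ] |0.003|
```

View pics/w1.png

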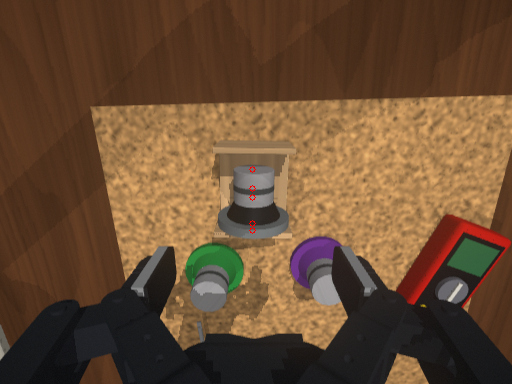

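Call:
play_rows:
  plan: [-0.7,0,30,0,0,0,-0.7,0,30,0,0,0,0,0,30,0,0,0,0,0,30,0,0,0,0,0,20,0,0,0,0,0,12,0,0,0,0,0,8,0,0,0,0,0,0,0,0,0]

```text
clock: 4.55
eef_pos: [0.4873, 0.316, 0.0406]
tool_rot: [0.717, 0.697, -0.0, 0.0]
ft_force: [0.3, -0.3, -0.5]
grip_width: 0.0852
```

Call:
play_rows:
  plan: [0,0,0,0,0,0,0,0,0,0,0,0,0,0,0,0,0,0,0,0,0,0,0,0,0,0,0,0,0,0,0,0,0,0,0,0]
  hand: 0

```text
clock: 5.3
eef_pos: [0.4874, 0.3165, 0.0418]
tool_rot: [0.717, 0.697, 0.001, -0.0]
ft_force: [-2.4, -0.1, 5.9]
grip_width: 0.0425
```

Call:
play_rows:
  plan: [0,0,-8,0,0,0,0,0,-15,0,0,0,0,0,-25,0,0,0,0,0,-35,0,0,0,0,0,-35,0,0,0,0,0,-35,0,0,0,0,0,-20,0,0,0,0,0,0,0,0,0]

```text
clock: 6.3
eef_pos: [0.4885, 0.3166, 0.2163]
tool_rot: [0.717, 0.697, 0.002, 0.001]
ft_force: [-0.4, -0.9, -4.3]
grip_width: 0.0421
```

Run:
```python
from h import *
from workcell import bot
np.set_printoptions(suppress=True,precision=4)
o=bot.get_obs();print(o["joint_pos"],o["ft_force"],o["ft_torque"],o["eef_pos"])
for n in("wrist","side"):
    c=bot.camera(n);pickle.dump(c,open(n+"2.pkl","wb"));cv2.imwrite(f"pics/{n}2.png",c["frame"])
```

```text
[ 0.5751  0.4118  0.1788  1.3328 -0.0001  2.174 ] [-0.4006 -0.8754 -4.2623] [ 0.0435 -0.0436 -0.0114] [0.4885 0.3166 0.2163]
```

View pics/wrist2.png

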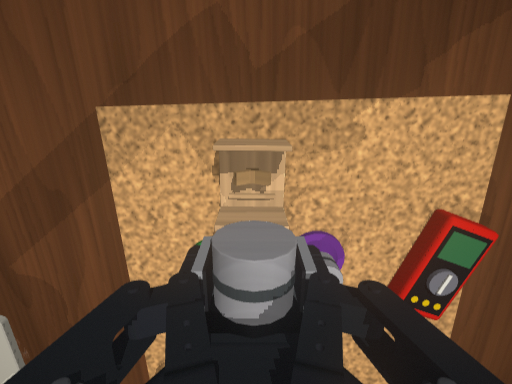

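View pics/side2.png

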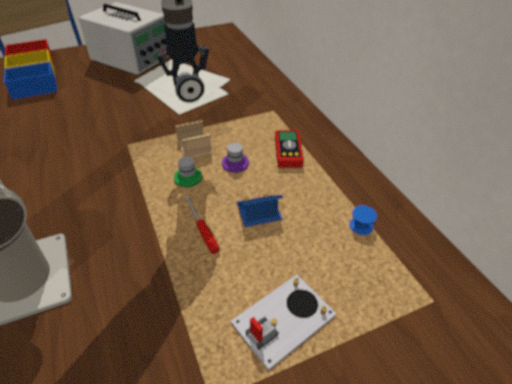

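Run:
```python
from h import *
from workcell import bot
np.set_printoptions(suppress=True,precision=4)
o=bot.get_obs();R=Ro.from_quat(o["tool_rot"])
c=pickle.load(open("side2.pkl","rb"));W=cloud(c)
T=R.inv().apply((W-o["eef_pos"]).reshape(-1,3)).reshape(W.shape)*1000  # tool mm
print("tool axes",R.as_matrix().T)
d=W-np.array([.487,.27,.21]); m=(np.linalg.norm(d,axis=-1)<.055)
p=T[m]; print(len(p),p.min(0),p.max(0))
s=np.sign(R.as_matrix()[1,0]) # tool x along +-y
for _ in range(5):
    c0=np.median(p,0) if _==0 else p.mean(0); n=np.linalg.svd(p-c0)[2][2]; dd=(p-c0)@n; p=p[abs(dd)<(10 if _<2 else 4)]
print("face plane tool",c0,n,len(p), p.min(0),p.max(0), (p.min(0)+p.max(0))/2)
c=pickle.load(open("wrist2.pkl","rb"));W=cloud(c)
T=R.inv().apply((W-o["eef_pos"]).reshape(-1,3)).reshape(W.shape)*1000
q=T[215:320,205:305].reshape(-1,3); q=q[(abs(q[:,1])<25)&(q[:,2]>-60)&(q[:,2]<60)]
print("wrist",len(q),q.min(0),q.max(0)); h,e=np.histogram(q[:,0],20);print(h,e)
print(np.median(q[:,0][abs(q[:,2]+8)<14]))
```

```text
tool axes [[ 0.0281  0.9996 -0.0005]
 [ 0.9996 -0.0281 -0.0006]
 [-0.0006 -0.0005 -1.    ]]
714 [-51.6272 -40.787  -47.1715] [-0.4685 38.3956 34.6234]
face plane tool [-45.6361  -1.1614  -7.309 ] [-0.9999 -0.0099  0.0088] 641 [-49.6419 -40.787  -47.1715] [-41.3578  38.3956  34.6234] [-45.4998  -1.1957  -6.2741]
wrist 9075 [-36.2337 -24.9435 -59.0698] [17.2189 24.9989 17.0548]
[   8    0   10   38  112  215  183  317  335  413  463  410  469  545
  484  502  504  743  419 2905] [-36.2337 -33.5611 -30.8884 -28.2158 -25.5432 -22.8705 -20.1979 -17.5253
 -14.8527 -12.18    -9.5074  -6.8348  -4.1622  -1.4895   1.1831   3.8557
   6.5284   9.201   11.8736  14.5462  17.2189]
15.766152980541781
```

```bash
cat >> h.py <<'E'
seat=np.array([.561,-.0175,.048]); az=np.radians(82.3); dn=np.array([np.cos(az),np.sin(az),0]); k=np.array([0,0,1.])
nr=(dn+k)/2**.5; sl=(dn-k)/2**.5; latr=np.cross(sl,nr)
R1=frame(sl,latr)
E
python3 - <<'E'
from h import *
from workcell import bot
np.set_printoptions(suppress=True,precision=4)
o=bot.get_obs(); F=np.array([-.046,-.0005,-.0065])
fin=seat-sl*.004+nr*.002-R1.apply(F); print("final tcp",fin,R1.as_matrix())
pre=fin+nr*.09+k*.02; print(pre); to(o,pre,R1,10)
E
```

```text
final tcp [0.5663 0.0178 0.0802] [[ 0.0947  0.991   0.0947]
 [ 0.7007 -0.134   0.7007]
 [ 0.7071  0.     -0.7071]]
[0.5748 0.0809 0.1638]
shift mm [-232.2   94.4   49.5] /10 = [-23.22   9.44   4.95]  turn [-0.0423  0.7852  0.1006] |0.793|
```

Call:
play_rows:
  plan: [-15,6,0,0,0,0,-27,11,0,0,0,0,-32,13,0,0,0,0,-32,13,0,0,0,0,-32,13,0,0,0,0,-32,13,0,0,0,0,-32,13,0,0,0,0,-20,8,0,0,0,0,-10,4,0,0,0,0,0,0,0,-0.007,0.131,0.017,0,0,0,-0.007,0.131,0.017,0,0,0,-0.007,0.131,0.017,0,0,0,-0.007,0.131,0.017,0,0,0,-0.007,0.131,0.017,0,0,0,-0.007,0.131,0.017,0,0,0,0,0,0]

```text
clock: 8.4
eef_pos: [0.5737, 0.0802, 0.2112]
tool_rot: [0.697, 0.606, 0.287, -0.253]
ft_force: [0.8, 0.4, -3.5]
grip_width: 0.0423
```

Run:
```python
from h import *
from workcell import bot
np.set_printoptions(suppress=True,precision=4)
o=bot.get_obs(); print(o["eef_pos"],o["joint_pos"],Ro.from_quat(o["tool_rot"]).as_matrix()); F=np.array([-.046,-.0005,-.0065])
fin=seat-sl*.004+nr*.002-R1.apply(F)
to(o,fin+nr*.03,R1); to(o,fin,R1)
for n in ("top",):
    c=bot.camera(n);pickle.dump(c,open(n+"3.pkl","wb"));cv2.imwrite(f"pics/{n}3.png",c["frame"])
```

```text
[0.5737 0.0802 0.2112] [-0.2242  0.4511 -0.0057  1.2058  0.7802  1.4483] [[ 0.1005  0.9906  0.0929]
 [ 0.7006 -0.1368  0.7003]
 [ 0.7064 -0.0053 -0.7077]]
shift mm [-107.1    1.7   48.3] /1 = [-107.06    1.73   48.34]  turn [-0.0018  0.0009 -0.0058] |0.006|
shift mm [-137.1    1.9   48.4] /1 = [-137.06    1.9    48.36]  turn [-0.0018  0.0009 -0.0058] |0.006|
```

View pics/top3.png

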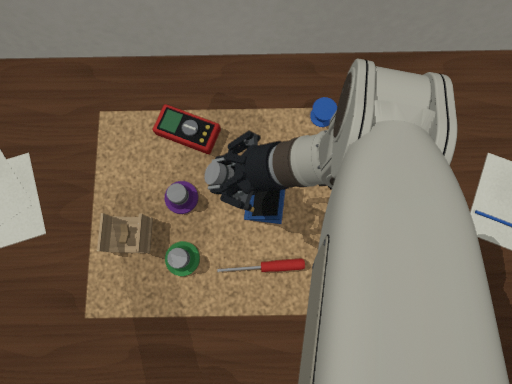

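Call:
play_rows:
  plan: [-12,0,6,0,0,-0.006,-20,0.5,10,0,0,0,-20,0.5,11,0,0,0,-20,0.5,11,0,0,0,-20,0.4,8,0,0,0,-15,0,2.4,0,0,0,-10,0,0,0,0,0,-7,0,0,0,0,0,-4,0,0,0,0,0,-3,0,0,0,0,0,-2,0,0,0,0,0,0,0,0,0,0,0]

```text
clock: 9.95
eef_pos: [0.5694, 0.022, 0.0855]
tool_rot: [0.694, 0.609, 0.29, -0.251]
ft_force: [-0.2, 0.4, -2.9]
grip_width: 0.042
```

Run:
```python
from h import *
from workcell import bot
np.set_printoptions(suppress=True,precision=4)
o=bot.get_obs(); print(o["eef_pos"],o["ft_force"]); F=np.array([-.046,-.0005,-.0065])
fin=seat-sl*.004-R1.apply(F)
to(o,fin,R1)
c=bot.camera("side");cv2.imwrite("pics/side4.png",cv2.resize(c["frame"][100:270,170:370],None,fx=3,fy=3))
```

```text
[0.5694 0.022  0.0855] [-0.2168  0.4455 -2.8527]
shift mm [-9.  -2.5  0.5] /1 = [-9.02 -2.54  0.52]  turn [ 0.0007 -0.0014  0.0052] |0.005|
```

View pics/side4.png

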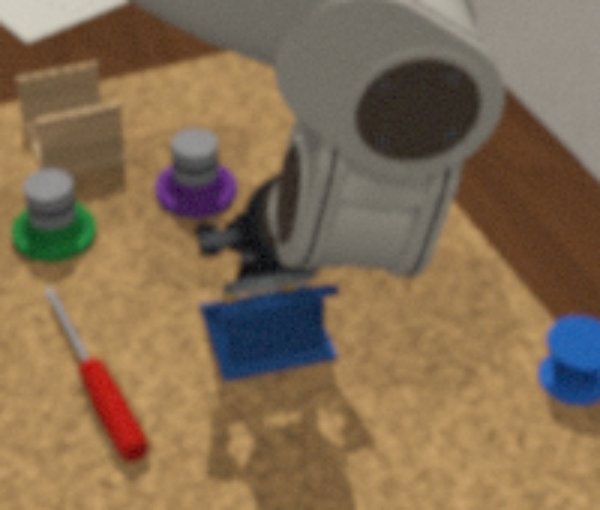

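Call:
play_rows:
  plan: [-3,-1.3,0,0,0,0,-2,-1.2,0,0,0,0,-1,0,0,0,0,0,-1,0,0,0,0,0,0,0,0,0,0,0]

```text
clock: 10.62
eef_pos: [0.5659, 0.0185, 0.081]
tool_rot: [0.694, 0.609, 0.29, -0.252]
ft_force: [-1.3, 4.8, 0.6]
grip_width: 0.0425
```

Call:
play_rows:
  plan: [-1,0,0,0,0,0,0,0,0,0,0,0]

```text
clock: 10.88
eef_pos: [0.5659, 0.0185, 0.0809]
tool_rot: [0.693, 0.609, 0.291, -0.253]
ft_force: [-2.3, 7.4, 2.2]
grip_width: 0.0427
```

Call:
play_rows:
  plan: [-1,0,0,0,0,0,0,0,0,0,0,0]

```text
clock: 11.12
eef_pos: [0.5659, 0.0185, 0.0809]
tool_rot: [0.693, 0.609, 0.291, -0.253]
ft_force: [-1.5, 8.2, 4.8]
grip_width: 0.0426
```

Call:
play_rows:
  plan: [0.5,0,0,0,0,0,0,0,0,0,0,0,0,0,0,0,0,0,0,0,0,0,0,0,0,0,0,0,0,0]
  hand: 100

```text
clock: 11.75
eef_pos: [0.5661, 0.0162, 0.0793]
tool_rot: [0.694, 0.609, 0.289, -0.251]
ft_force: [0.2, 0.7, -0.4]
grip_width: 0.0854
```

Call:
play_rows:
  plan: [0,0,-10,0,0,0,0,0,-20,0,0,0,0,0,-30,0,0,0,0,0,-40,0,0,0,0,0,-40,0,0,0,0,0,-20,0,0,0,0,0,0,0,0,0]

```text
clock: 12.62
eef_pos: [0.5515, -0.0977, 0.1937]
tool_rot: [0.694, 0.609, 0.29, -0.25]
ft_force: [0.2, 0.2, 0.0]
grip_width: 0.0856
```

Run:
```python
from h import *
from workcell import bot
np.set_printoptions(suppress=True,precision=4)
o=bot.get_obs(); print(o["eef_pos"],o["ft_force"],o["joint_pos"])
for n in ("top","wrist"):
    c=bot.camera(n);pickle.dump(c,open(n+"5.pkl","wb"));cv2.imwrite(f"pics/{n}5.png",c["frame"])
```

```text
[ 0.5515 -0.0977  0.1937] [0.1718 0.1862 0.033 ] [-0.5248  0.6005  0.1806  1.5096  0.7151  1.0413]
```

View pics/top5.png

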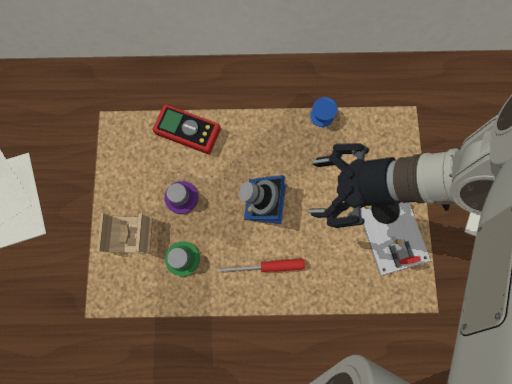

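View pics/wrist5.png

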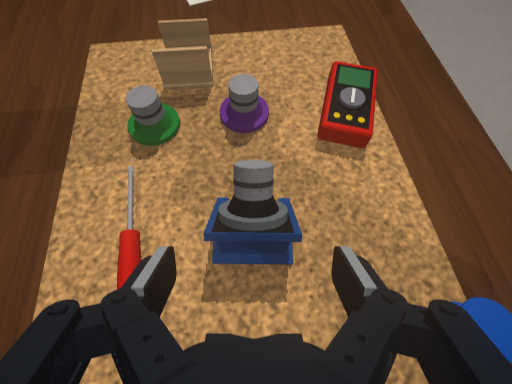

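```bash
cat >> h.py <<'E'
R2=frame(-nr,latr)
E
python3 - <<'E'
from h import *
from scipy.optimize import least_squares
from workcell import bot
np.set_printoptions(suppress=True,precision=4)
o=bot.get_obs()
for nm in("wrist","top"):
    c=pickle.load(open(nm+"5.pkl","rb"));W=cloud(c)
    r=W-seat; h=r@nr; rad=np.sqrt((r@sl)**2+(r@latr)**2)
    m=(h>.03)&(h<.058)&(rad<.03)
    P=W[m]
    def f(q):
        a=nr+q[2]*latr+q[3]*sl; a/=np.linalg.norm(a); d=P-seat-q[0]*latr-q[1]*sl
        return np.linalg.norm(np.cross(d,a),axis=1)-.022
    s=least_squares(f,[0,0,0,0],loss="soft_l1",f_scale=.002); print(nm,len(P),"lat,sl,tilt",s.x, np.sqrt(np.mean(s.fun**2)))
    m=(h>.05)&(h<.075)&(rad<.018); print("end h",np.median(h[m]), "n",m.sum())
    m=(rad>.032)&(rad<.038)&(h>0)&(h<.02); print("flange top h",np.median(h[m]),m.sum())
    fl=W[(rad<.046)&(h>.007)&(h<.014)]-seat;print("flange lat",(fl@latr).min(),(fl@latr).max(),"sl",(fl@sl).min(),(fl@sl).max())
to(o,seat+nr*.16+k*.08,R2,10)
pur=cloud(pickle.load(open("top0.pkl","rb")))[188:200,175:188].reshape(-1,3);print(pur.mean(0),pur.max(0))
E
```

```text
wrist 988 lat,sl,tilt [ 0.0009  0.0037  0.0034 -0.0056] 0.0005645195086126663
end h 0.06434477605766606 n 238
flange top h 0.010093299147097798 767
flange lat -0.0385871834881277 0.040377578717084896 sl -0.03806901925096569 0.03580823756372148
top 188 lat,sl,tilt [0.0004 0.0003 0.0053 0.0169] 0.00081418419632496
end h 0.063944667076064 n 146
flange top h 0.011804552105777005 148
flange lat -0.03859344620740865 0.03880257794860453 sl -0.03993741463253546 0.03793679588912828
shift mm [170.5   0.5 101.4] /10 = [17.05  0.05 10.14]  turn [ 0.004  -1.5722  0.0031] |1.572|
[nan nan nan] [nan nan nan]
```

Call:
play_rows:
  plan: [10,0,6,0,0,0,20,0,12,0,0,0,25,0,15,0,0,0,25,0,15,0,0,0,25,0,15,0,0,0,25,0,15,0,0,0,25,0,15,0,0,0,15.5,0.5,8,0,0,0,0,0,0,0,-0.143,0,0,0,0,0,-0.143,0,0,0,0,0,-0.143,0,0,0,0,0,-0.143,0,0,0,0,0,-0.143,0,0,0,0,0,-0.143,0,0,0,0,0,-0.143,0,0,0,0,0,-0.143,0,0,0,0,0,-0.143,0,0,0,0,0,-0.143,0,0,0,0,0,-0.143,0,0,0,0,0,0,0,0]

```text
schema error: expected a multiple of 6 numbers
```

Run:
```python
from h import *
from workcell import bot
from scipy.optimize import least_squares
np.set_printoptions(suppress=True,precision=4)
o=bot.get_obs(); print(o["eef_pos"],o["joint_pos"])
c=bot.camera("wrist");cv2.imwrite("pics/w6.png",c["frame"]);W=cloud(c)
r=W-seat; h=r@nr; rad=np.sqrt((r@sl)**2+(r@latr)**2)
m=(h>.056)&(h<.072)&(rad<.03); e=r[m]; e=e[abs(e@nr-np.median(e@nr))<.004]
mr,_,_=0,0,0
a=np.column_stack([e@latr,e@sl]).astype(np.float32)*1000; print("end disc",cv2.minEnclosingCircle(a),a.mean(0),np.median(e@nr))
to(o,seat+nr*.055+sl*.001+latr*.0005,R2); to(o,seat+nr*.041+sl*.001+latr*.0005,R2)
```

```text
[ 0.5506 -0.0959  0.192 ] [-0.5226  0.6018  0.177   1.5083  0.715   1.0416]
end disc ((0.8497884273529053, 1.5349451303482056), 21.808977127075195) [ 0.9713 -5.2878] 0.06424602572280863
shift mm [  8.9   0.3 158.7] /1 = [  8.85   0.25 158.74]  turn [ 0.004  -1.5722  0.0031] |1.572|
shift mm [ -5.1   0.2 158.7] /1 = [ -5.15   0.19 158.72]  turn [ 0.004  -1.5722  0.0031] |1.572|
```

View pics/w6.png

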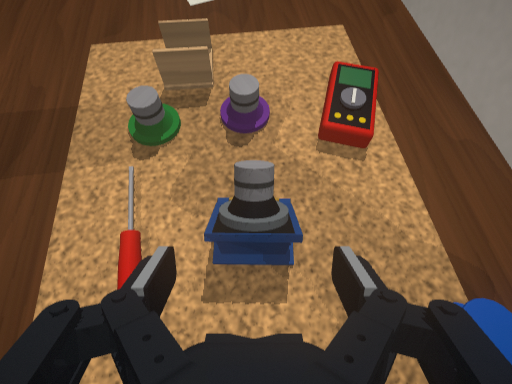

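Call:
play_rows:
  plan: [10,0,6,0,0,0,20,0,12,0,0,0,25,0,15,0,0,0,25,0,15,0,0,0,25,0,15,0,0,0,25,0,15,0,0,0,25,0,15,0,0,0,15.5,0.5,8,0,0,0]

```text
clock: 13.78
eef_pos: [0.5753, 0.0974, 0.2419]
tool_rot: [0.693, 0.61, 0.289, -0.252]
ft_force: [-0.2, -0.5, -0.6]
grip_width: 0.0857
```

Call:
play_rows:
  plan: [0,0,0,0,-0.143,0,0,0,0,0,-0.143,0,0,0,0,0,-0.143,0,0,0,0,0,-0.143,0,0,0,0,0,-0.143,0,0,0,0,0,-0.143,0,0,0,0,0,-0.143,0,0,0,0,0,-0.143,0,0,0,0,0,-0.143,0,0,0,0,0,-0.143,0,0,0,0,0,-0.143,0,0,0,0,0,0,0]

```text
clock: 15.28
eef_pos: [0.575, 0.0973, 0.2374]
tool_rot: [0.693, 0.611, -0.289, 0.253]
ft_force: [-0.4, 0.3, -0.2]
grip_width: 0.0858
```

Run:
```python
from h import *
from workcell import bot
np.set_printoptions(suppress=True,precision=4)
o=bot.get_obs(); print(o["eef_pos"],o["joint_pos"])
c=bot.camera("wrist");cv2.imwrite("pics/w7.png",c["frame"]);W=cloud(c)
r=W-seat; h=r@nr; rad=np.sqrt((r@sl)**2+(r@latr)**2)
m=(h>.056)&(h<.072)&(rad<.03); e=r[m]; e=e[abs(e@nr-np.median(e@nr))<.004]
a=np.column_stack([e@latr,e@sl]).astype(np.float32)*1000; print("end disc",cv2.minEnclosingCircle(a),a.mean(0),np.median(e@nr))
to(o,seat+nr*.055+sl*.001+latr*.0005,R2); to(o,seat+nr*.041+sl*.001+latr*.0005,R2)
```

```text
[0.575  0.0973 0.2374] [ 0.4664  0.7556  0.5607  1.8904 -0.6271  2.333 ]
end disc ((1.2942315340042114, 3.4638726711273193), 21.793180465698242) [1.2346 3.8874] 0.06392756208011063
shift mm [ 53.6   1.9 160.5] /1 = [ 53.65   1.94 160.5 ]  turn [0.003  0.0031 0.0075] |0.009|
shift mm [ 53.7   1.9 174.5] /1 = [ 53.69   1.9  174.5 ]  turn [0.003  0.0031 0.0075] |0.009|
```

View pics/w7.png

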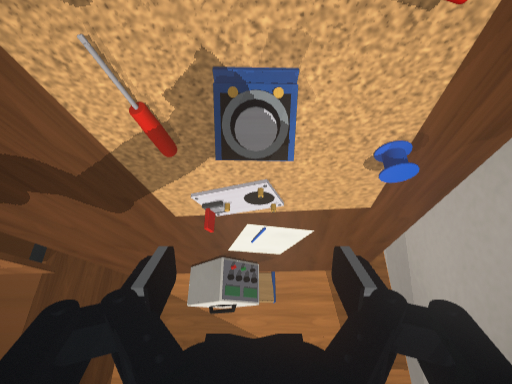

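```bash
cat > fk.py <<'E'
import numpy as np
from scipy.optimize import least_squares
from scipy.spatial.transform import Rotation as Ro
Q=np.array([[1.124011,.241406,.003727,1.33518,0,1.5708],[0.5751,0.4118,0.1788,1.3328,-0.0001,2.174],[-0.2242,0.4511,-0.0057,1.2058,0.7802,1.4483],[-0.5248,0.6005,0.1806,1.5096,0.7151,1.0413],[-0.5226,0.6018,0.177,1.5083,0.715,1.0416],[0.4664,0.7556,0.5607,1.8904,-0.6271,2.333]])
P=np.array([[.21578,.45038,.24142],[0.4885,0.3166,0.2163],[0.5737,0.0802,0.2112],[0.5515,-0.0977,0.1937],[.5506,-.0959,.192],[0.575,0.0973,0.2374]])
ry=lambda a:Ro.from_euler('y',a).as_matrix(); rz=lambda a:Ro.from_euler('z',a).as_matrix()
def fk(q,w):
    z0,x1,z1,x2,z2,L3,L4,s5=w
    v=np.array([L3,0,0])+rz(s5*q[4])@[L4,0,0]
    v=ry(q[3])@v; v=ry(q[2])@(np.array([x2,0,z2])+v); v=ry(q[1])@(np.array([x1,0,z1])+v); return rz(q[0])@(np.array([0,0,z0])+v)
best=None
for s5 in(1,-1):
  for x0 in ([.2,0,.3,.3,0,.1,.2],[.2,.05,.3,.35,.05,.1,.15]):
    f=lambda w:np.r_[np.concatenate([fk(q,np.r_[w,s5])-p for q,p in zip(Q,P)]),1e-3*(w-x0)]
    s=least_squares(f,x0)
    if best is None or s.cost<best[0]: best=(s.cost,np.r_[s.x,s5])
W=best[1]
def tooldir(q): return rz(q[0])@ry(q[1]+q[2]+q[3])@rz(W[7]*q[4])@np.array([1,0,0])
lo=np.array([-2.72,-1.05,-1.09,-1.99,-1.42]);hi=np.array([2.72,1.87,1.28,2.15,1.44])
def ik(p,z,q0):
    s=least_squares(lambda q:np.r_[(fk(q,W)-p)*10,tooldir(q)-z],np.clip(q0[:5],lo+.01,hi-.01),bounds=(lo,hi)); return s.x,np.linalg.norm(fk(s.x,W)-p)
E
python3 - <<'E'
from fk import *
from h import *
np.set_printoptions(suppress=True,precision=4)
print(best); print([np.round((fk(q,W)-p)*1000,1) for q,p in zip(Q,P)])
for n in(.16,.1,.055,.041): print(n,ik(seat+nr*n,-nr,Q[-1]))
for n in(0,.03,.06,.09): print("lift",n,ik(seat+nr*.041+k*n,-nr,Q[-1]))
E
```

```text
(np.float64(0.0021823764704827528), array([ 0.2658,  0.7403,  0.0993, -0.3083,  0.3443,  0.0476,  0.2907,
        1.    ]))
[array([10.6, 22.1, 14.4]), array([-37.8, -24.5, -15.6]), array([17. , -5.2, 11.4]), array([-10.9,   4.9,  -3.5]), array([-10.5,   4.7,  -3.3]), array([20. , 11.3, -3.5])]
0.16 (array([ 0.4589,  0.575 ,  0.2013,  1.3043, -0.6264]), np.float64(4.165648664845488e-16))
0.1 (array([ 0.4048,  0.6378,  0.1323,  1.2751, -0.652 ]), np.float64(2.293060458731934e-14))
0.055 (array([ 0.3618,  0.6861,  0.0865,  1.2425, -0.6711]), np.float64(2.3323717032985283e-13))
0.041 (array([ 0.348 ,  0.7014,  0.0734,  1.2304, -0.677 ]), np.float64(4.1371238934884826e-13))
lift 0 (array([ 0.348 ,  0.7014,  0.0734,  1.2304, -0.677 ]), np.float64(4.1371238934884826e-13))
lift 0.03 (array([ 0.348 ,  0.6551,  0.0808,  1.2692, -0.677 ]), np.float64(2.1721590107832822e-13))
lift 0.06 (array([ 0.348 ,  0.609 ,  0.0913,  1.3048, -0.677 ]), np.float64(5.753336544864043e-14))
lift 0.09 (array([ 0.348 ,  0.5634,  0.1046,  1.3371, -0.677 ]), np.float64(1.1349814223161757e-14))
```

```bash
sed -i 's/v=ry(q\[2\])@/v=ry(-q[2])@/; s/ry(q\[1\]+q\[2\]+q\[3\])/ry(q[1]-q[2]+q[3])/' fk.py
python3 - <<'E'
from fk import *
from h import *
np.set_printoptions(suppress=True,precision=4)
print(best); print([np.round((fk(q,W)-p)*1000,1) for q,p in zip(Q,P)], tooldir(Q[-1]),-nr)
for n in(.16,.1,.055,.041): print(n,ik(seat+nr*n,-nr,Q[-1]))
for n in(0,.03,.06,.09,.15): print("lift",n,ik(seat+nr*.041+k*n,-nr,Q[-1]))
E
```

```text
(np.float64(3.018339540351969e-08), array([ 0.2408, -0.0001,  0.4934,  0.3915,  0.008 ,  0.1016,  0.2925,
        1.    ]))
[array([-0.,  0.,  0.]), array([-0.,  0., -0.]), array([ 0., -0., -0.]), array([ 0., -0.,  0.]), array([-0.,  0., -0.]), array([-0.,  0., -0.])] [-0.092  -0.7033 -0.7049] [-0.0947 -0.7007 -0.7071]
0.16 (array([ 0.4605,  0.7997,  0.4458,  1.7278, -0.6257]), np.float64(1.4946834900704541e-16))
0.1 (array([ 0.4065,  0.7818,  0.2976,  1.5621, -0.6512]), np.float64(1.4488835837920476e-16))
0.055 (array([ 0.3636,  0.7791,  0.2029,  1.4403, -0.6703]), np.float64(1.868381390715465e-13))
0.041 (array([ 0.3498,  0.7799,  0.176 ,  1.4025, -0.6762]), np.float64(1.9710090666433283e-12))
lift 0 (array([ 0.3498,  0.7799,  0.176 ,  1.4025, -0.6762]), np.float64(1.9710090666433283e-12))
lift 0.03 (array([ 0.3498,  0.7471,  0.1998,  1.4591, -0.6762]), np.float64(2.192219527980615e-13))
lift 0.06 (array([ 0.3498,  0.7173,  0.2285,  1.5177, -0.6762]), np.float64(1.3279382877417393e-14))
lift 0.09 (array([ 0.3498,  0.6906,  0.2624,  1.5782, -0.6762]), np.float64(1.3533689538927922e-15))
lift 0.15 (array([ 0.3498,  0.6473,  0.346 ,  1.7052, -0.6762]), np.float64(6.57826188153623e-12))
```

Call:
play_rows:
  plan: [15,1,5,0,0,0.007,20,1.2,20,0.003,0.003,0,19.7,0,30,0,0,0,0,0,30,0,0,0,0,0,30,0,0,0,0,0,20,0,0,0,0,0,10,0,0,0,0,0,5,0,0,0,0,0,0,0,0,0]

```text
clock: 16.45
eef_pos: [0.5704, 0.0274, 0.0973]
tool_rot: [0.698, 0.606, -0.285, 0.253]
ft_force: [-0.8, 0.4, 0.0]
grip_width: 0.0854
```

Run:
```python
from h import *
from workcell import bot
np.set_printoptions(suppress=True,precision=4)
o=bot.get_obs(); print(o["eef_pos"],o["ft_force"])
c=bot.camera("wrist");cv2.imwrite("pics/w8.png",c["frame"]);W=cloud(c)
r=W-seat; h=r@nr; rad=np.sqrt((r@sl)**2+(r@latr)**2)
m=(h>.056)&(h<.072)&(rad<.03); e=r[m]; e=e[abs(e@nr-np.median(e@nr))<.004]
a=np.column_stack([e@latr,e@sl]).astype(np.float32)*1000; print("end disc",cv2.minEnclosingCircle(a),a.mean(0),np.median(e@nr))
to(o,seat+nr*.041+sl*.002+latr*.0008,R2)
```

```text
[0.5704 0.0274 0.0973] [-0.7771  0.4365  0.0144]
end disc ((1.1577892303466797, 3.3803844451904297), 22.29552459716797) [1.199  4.9475] 0.06398133760245599
shift mm [ 4.4 -2.6 26.3] /1 = [ 4.42 -2.57 26.27]  turn [ 0.0026 -0.0031 -0.0086] |0.010|
```

View pics/w8.png

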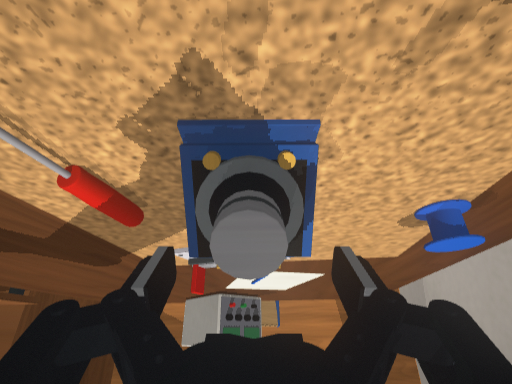

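Call:
play_rows:
  plan: [2.4,-1,6,0,0,-0.008,2,-1.2,8,0,0,0,0,0,7,0,0,0,0,0,4,0,0,0,0,0,1.3,0,0,0,0,0,0,0,0,0]

```text
clock: 17.25
eef_pos: [0.566, 0.0122, 0.0751]
tool_rot: [0.696, 0.609, -0.287, 0.252]
ft_force: [0.3, 0.1, -1.0]
grip_width: 0.0856
```

Call:
play_rows:
  plan: [0,0,0,0,0,0,0,0,0,0,0,0,0,0,0,0,0,0,0,0,0,0,0,0,0,0,0,0,0,0,0,0,0,0,0,0]
  hand: 0

```text
clock: 18.0
eef_pos: [0.5658, 0.0127, 0.0754]
tool_rot: [0.696, 0.609, -0.287, 0.252]
ft_force: [-2.5, 3.5, 5.3]
grip_width: 0.0426
```

Call:
play_rows:
  plan: [0,0,-4,0,0,0,0,0,-10,0,0,0,0,0,-20,0,0,0,0,0,-30,0,0,0,0,0,-30,0,0,0,0,0,-20,0,0,0,0,0,-6,0,0,0,0,0,0,0,0,0]

```text
clock: 19.0
eef_pos: [0.5771, 0.0965, 0.1597]
tool_rot: [0.696, 0.609, -0.287, 0.252]
ft_force: [-0.3, -0.1, -3.5]
grip_width: 0.0428
```

```bash
cat >> h.py <<'E'
home=np.array([.535,-.2985,.010]); ja=.256; jx=np.array([np.cos(ja),np.sin(ja),0]); jy=np.array([-jx[1],jx[0],0])
R3=frame([0,0,-1],latr)
E
python3 - <<'E'
from h import *
from fk import ik
from workcell import bot
np.set_printoptions(suppress=True,precision=4)
o=bot.get_obs(); print(o["eef_pos"],o["joint_pos"],o["ft_force"])
c=bot.camera("wrist");cv2.imwrite("pics/w9.png",c["frame"])
to(o,[.535,-.24,.23],R3,10)
for z in(.23,.05): print(ik(np.array([.535,-.29,z]),-k,o["joint_pos"]))
print(ik(np.array([.535,-.24,.23]),-nr,o["joint_pos"]))
print(ik(np.array([.57,.08,.2]),-k,o["joint_pos"]))
E
```

```text
[0.5771 0.0965 0.1597] [ 0.4624  0.8017  0.4475  1.7247 -0.6245  2.3333] [-0.3345 -0.1398 -3.5321]
shift mm [-290.     2.8  189.4] /10 = [-29.     0.28  18.94]  turn [0.0018 0.783  0.0015] |0.783|
(array([-0.4967,  0.4652,  0.2968,  1.4024,  0.    ]), np.float64(6.703300379726707e-12))
(array([-0.4967,  0.5927,  0.0183,  0.9964, -0.    ]), np.float64(5.3079408967552035e-15))
(array([-0.0622,  0.4381,  0.0259,  1.2306, -0.7828]), np.float64(5.0037568201402263e-14))
(array([ 0.1394,  0.4104,  0.134 ,  1.2943, -0.    ]), np.float64(2.931914153332283e-14))
```

View pics/w9.png

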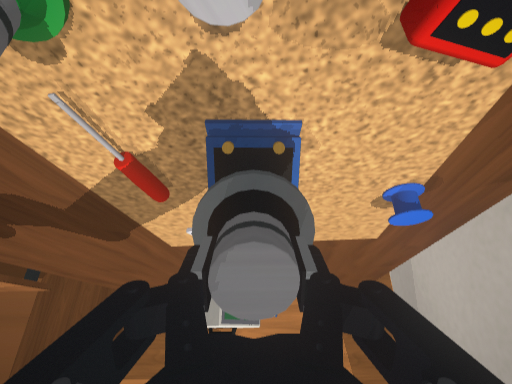

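Call:
play_rows:
  plan: [0,0,-8,0,0.1305,0,0,0,-8,0,0.1305,0,0,0,-8,0,0.1305,0,0,0,-8,0,0.1305,0,0,0,-8,0,0.1305,0,0,0,-8,0,0.1305,0,0,0,0,0,0,0]

```text
clock: 19.92
eef_pos: [0.5791, 0.1135, 0.2026]
tool_rot: [0.754, 0.657, -0.0, 0.001]
ft_force: [-0.2, -0.3, -2.3]
grip_width: 0.0433
```

Run:
```python
from h import *
from workcell import bot
np.set_printoptions(suppress=True,precision=4)
o=bot.get_obs(); print(o["eef_pos"],o["joint_pos"],o["ft_force"])
to(o,[*(home-jx*.004)[:2],.16],R3,12)
c=bot.camera("side");cv2.imwrite("pics/s10.png",cv2.resize(c["frame"][60:260,170:400],None,fx=3,fy=3))
R=Ro.from_quat(o["tool_rot"]); W=cloud(c); T=R.inv().apply((W-o["eef_pos"]).reshape(-1,3)).reshape(W.shape)*1000
rr=np.hypot(T[...,0],T[...,1]); m=(rr<45)&(T[...,2]>15)&(T[...,2]<60); q=T[m]; print(len(q),q.min(0),q.max(0),np.histogram(q[:,2],12))
```

```text
[0.5791 0.1135 0.2026] [ 0.195   0.4379  0.1829  1.3152 -0.0029  1.9031] [-0.2228 -0.2619 -2.2514]
shift mm [-415.6    8.9   43.6] /12 = [-34.63   0.74   3.64]  turn [ 0.0014  0.0026 -0.0029] |0.004|
399 [-40.1546 -41.0403  15.2977] [32.4598 38.3659 40.5445] (array([ 22,  18,  20,  29,  21,  38, 106,  75,  21,  20,  18,  11]), array([15.2977, 17.4016, 19.5055, 21.6094, 23.7133, 25.8172, 27.9211,
       30.025 , 32.1289, 34.2328, 36.3367, 38.4406, 40.5445]))
```

View pics/s10.png

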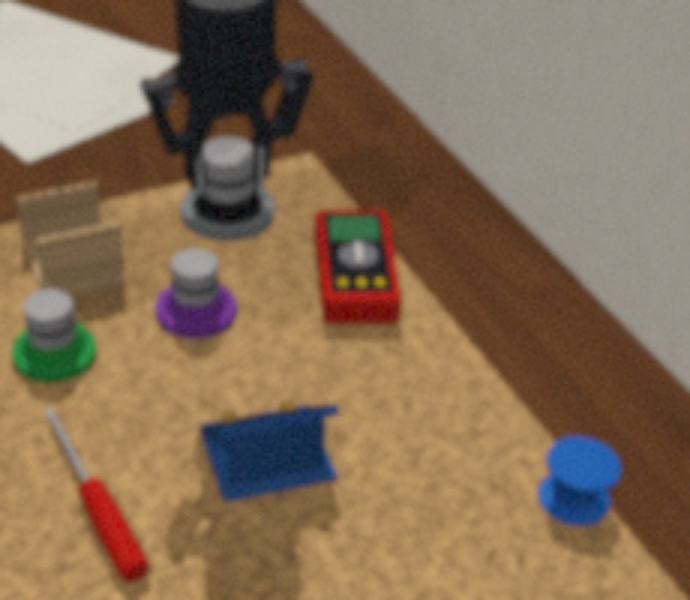

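Call:
play_rows:
  plan: [-15,0,0,0,0,-0.003,-30,1,0,0,0.002,0,-40,1,0,0,0,0,-40,1,0,0,0,0,-40,1,0,0,0,0,-40,1,0,0,0,0,-40,1,3,0,0,0,-40,1,8,0,0,0,-40,1,8,0,0,0,-40,1,8,0,0,0,-30,0,8,0,0,0,-15,0,8,0,0,0,-6,0,0,0,0,0,0,0,0,0,0,0]

```text
clock: 21.72
eef_pos: [0.535, -0.2962, 0.1584]
tool_rot: [0.751, 0.66, 0.001, -0.0]
ft_force: [-0.3, 0.1, -2.0]
grip_width: 0.0427
```

Run:
```python
from h import *
from workcell import bot
np.set_printoptions(suppress=True,precision=4)
o=bot.get_obs(); print(o["eef_pos"],o["joint_pos"],o["ft_force"])
to(o,[*(home-jx*.005)[:2],.075],R3)
c=bot.camera("side");cv2.imwrite("pics/s11.png",cv2.resize(c["frame"][200:370,200:370],None,fx=3.4,fy=3.4))
```

```text
[ 0.535  -0.2962  0.1584] [-0.5067  0.5057  0.1738  1.2391  0.0022  1.193 ] [-0.2592  0.0866 -1.9831]
shift mm [-4.3 -4.4 83.4] /1 = [-4.29 -4.41 83.4 ]  turn [ 0.0007 -0.0021  0.0055] |0.006|
```

View pics/s11.png

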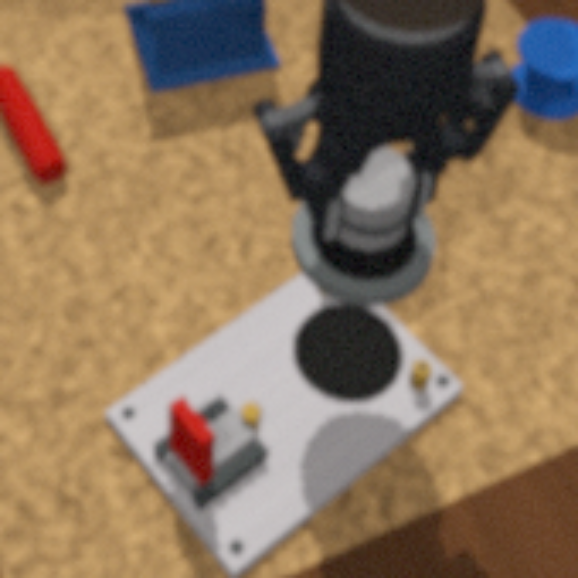

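Call:
play_rows:
  plan: [-2,-2.2,10,0,0,0.005,-2.3,-2.2,20,0,-0.002,0,0,0,25,0,0,0,0,0,18,0,0,0,0,0,7,0,0,0,0,0,3,0,0,0,0,0,0,0,0,0]

```text
clock: 22.65
eef_pos: [0.5304, -0.3006, 0.0761]
tool_rot: [0.753, 0.658, 0.0, 0.001]
ft_force: [-0.3, 0.3, -3.2]
grip_width: 0.0426
```

Run:
```python
from h import *
from workcell import bot
np.set_printoptions(suppress=True,precision=4)
o=bot.get_obs(); print(o["eef_pos"],o["ft_force"])
to(o,[*(home-jx*.005)[:2],.052],R3)
c=bot.camera("side");cv2.imwrite("pics/s12.png",cv2.resize(c["frame"][250:370,220:360],None,fx=4,fy=4)); pickle.dump(c,open("s12.pkl","wb"))
W=cloud(c); W[...,2]+=.0009
# flange top pts and driver centre
d=(W-home); x=d@jx; y=d@jy; z=W[...,2]; m=(np.hypot(x+.005,y)<.046)&(z>.025)&(z<.07)
q=np.column_stack([x[m],y[m],z[m]])*1000; print(np.histogram(q[:,2],15))
```

```text
[ 0.5304 -0.3006  0.0761] [-0.2791  0.3257 -3.1896]
shift mm [ 0.8 -0.4 24.1] /1 = [ 0.76 -0.44 24.07]  turn [ 0.0021  0.0006 -0.    ] |0.002|
(array([  9,   1,   1,   5,  23,  32, 101, 274,  62,  45,  41,  36,  28,
        15,  22]), array([25.6573, 28.6073, 31.5573, 34.5073, 37.4573, 40.4073, 43.3573,
       46.3073, 49.2573, 52.2074, 55.1574, 58.1074, 61.0574, 64.0074,
       66.9574, 69.9074]))
```

View pics/s12.png

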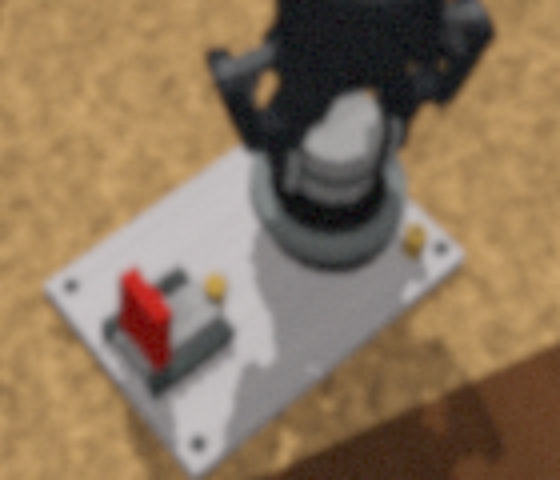

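Run:
```python
from h import *
from scipy.optimize import least_squares
np.set_printoptions(suppress=True,precision=4)
c=pickle.load(open("s12.pkl","rb"));W=cloud(c); W[...,2]+=.0009
d=(W-home); x=d@jx; y=d@jy; z=W[...,2]
m=(np.hypot(x+.005,y)<.047)&(np.hypot(x+.005,y)>.030)&(abs(z-.0475)<.003)
a=np.column_stack([x[m],y[m]]).astype(np.float32)*1000
print("flange-top circle",cv2.minEnclosingCircle(a),len(a),np.median(z[m]))
# rim side wall
m2=(np.hypot(x+.005,y)<.047)&(np.hypot(x+.005,y)>.036)&(z<.045)&(z>.039); b=np.column_stack([x[m2],y[m2]])
s=least_squares(lambda q:np.hypot(b[:,0]-q[0],b[:,1]-q[1])-.04,[-.005,0]); print("rim fit",s.x,len(b),np.sqrt(np.mean(s.fun**2)))
# posts & nose with same camera
hs=cv2.cvtColor(c["frame"],cv2.COLOR_BGR2HSV);H,S,V=[hs[...,i].astype(int) for i in range(3)]
br=(np.hypot(x,y)<.1)&(H>12)&(H<28)&(S>120)&(V>60)&(z>.014)&(z<.035)
nl,lab,st,ce=cv2.connectedComponentsWithStats(br.astype(np.uint8))
for i in range(1,nl):
    if st[i,4]>4: print("brass jig",x[lab==i].mean(),y[lab==i].mean(),z[lab==i].max())
print("expected posts",.046*np.cos(np.radians(65)),.046*np.sin(np.radians(65)))
```

```text
flange-top circle ((-5.929677486419678, -0.41269129514694214), 39.992462158203125) 313 0.047103576419028834
rim fit [-0.0048  0.0012] 60 0.0007988729343794637
brass jig 0.01714814085463699 -0.042214325103212096 0.028320347581427308
brass jig -0.07896886008193513 -0.0003230479089266312 0.03045235338259088
expected posts 0.019440440040072175 0.0416901582036859
```

Call:
play_rows:
  plan: [0.4,-0.4,8,0.002,0,0,0.4,0,7,0,0,0,0,0,4,0,0,0,0,0,2,0,0,0,0,0,0,0,0,0]

```text
clock: 23.32
eef_pos: [0.5296, -0.2996, 0.0542]
tool_rot: [0.753, 0.658, -0.0, -0.0]
ft_force: [-0.2, 0.6, -3.0]
grip_width: 0.0425
```

Call:
play_rows:
  plan: [0,0,1,0,0,0,0,0,1,0,0,0,0,0,0,0,0,0]

```text
clock: 23.7
eef_pos: [0.5297, -0.2997, 0.0525]
tool_rot: [0.753, 0.658, -0.0, -0.0]
ft_force: [-0.0, 0.3, -3.1]
grip_width: 0.0426
```

Call:
play_rows:
  plan: [0,0,1,0,0,0,0,0,0,0,0,0]

```text
clock: 23.95
eef_pos: [0.5297, -0.2996, 0.0514]
tool_rot: [0.753, 0.658, -0.0, -0.0]
ft_force: [-0.3, -0.0, -1.5]
grip_width: 0.043
```

Call:
play_rows:
  plan: [0,0,0.5,0,0,0,0,0,0,0,0,0]

```text
clock: 24.2
eef_pos: [0.5297, -0.2997, 0.0509]
tool_rot: [0.753, 0.658, -0.0, -0.0]
ft_force: [0.4, -0.0, -3.2]
grip_width: 0.0425
```

Call:
play_rows:
  plan: [0,0,0.5,0,0,0,0,0,0,0,0,0]

```text
clock: 24.45
eef_pos: [0.5297, -0.2997, 0.0504]
tool_rot: [0.753, 0.658, -0.0, -0.0]
ft_force: [0.6, -0.2, -3.3]
grip_width: 0.0428
```

Call:
play_rows:
  plan: [0,0,0.6,0,0,0,0,0,0,0,0,0]

```text
clock: 24.7
eef_pos: [0.5296, -0.2996, 0.0498]
tool_rot: [0.753, 0.658, -0.0, -0.0]
ft_force: [0.9, -0.1, -3.6]
grip_width: 0.0426
```

Call:
play_rows:
  plan: [0,0,0.6,0,0,0,0,0,0,0,0,0]

```text
clock: 24.95
eef_pos: [0.5297, -0.2996, 0.0492]
tool_rot: [0.753, 0.658, -0.0, -0.0]
ft_force: [0.5, 0.1, -3.1]
grip_width: 0.0427
```

Call:
play_rows:
  plan: [0,0,0.6,0,0,0,0,0,0,0,0,0]

```text
clock: 25.2
eef_pos: [0.5297, -0.2996, 0.0486]
tool_rot: [0.753, 0.658, -0.0, -0.0]
ft_force: [0.9, 0.6, -3.4]
grip_width: 0.0425
```

Call:
play_rows:
  plan: [0,0,0.6,0,0,0,0,0,0,0,0,0]

```text
clock: 25.45
eef_pos: [0.5297, -0.2997, 0.0483]
tool_rot: [0.753, 0.658, -0.0, -0.0]
ft_force: [-0.7, -0.7, -1.7]
grip_width: 0.0427
```

Call:
play_rows:
  plan: [0,0,0.6,0,0,0,0,0,0,0,0,0]

```text
clock: 25.7
eef_pos: [0.5297, -0.2998, 0.0483]
tool_rot: [0.753, 0.658, -0.0, 0.0]
ft_force: [-3.8, 0.3, 5.1]
grip_width: 0.0429
```

Call:
play_rows:
  plan: [0,0,0.6,0,0,0,0,0,0,0,0,0]

```text
clock: 25.95
eef_pos: [0.5297, -0.2998, 0.0482]
tool_rot: [0.753, 0.658, -0.0, 0.0]
ft_force: [-4.9, 2.1, 7.8]
grip_width: 0.0428
```

Call:
play_rows:
  plan: [0,0,-1,0,0,0,0,0,0,0,0,0]

```text
clock: 26.2
eef_pos: [0.5298, -0.2998, 0.0483]
tool_rot: [0.753, 0.658, -0.0, -0.0]
ft_force: [-2.7, 0.6, 4.8]
grip_width: 0.0424
```

Call:
play_rows:
  plan: [0,0,0,0,0,0,0,0,0,0,0,0,0,0,0,0,0,0,0,0,0,0,0,0,0,0,0,0,0,0]
  hand: 90

```text
clock: 26.82
eef_pos: [0.5297, -0.2996, 0.0478]
tool_rot: [0.753, 0.658, -0.0, -0.0]
ft_force: [-0.2, -0.5, -0.2]
grip_width: 0.0769
```

Call:
play_rows:
  plan: [0,0,-10,0,0,0,0,0,-25,0,0,0,0,0,-35,0,0,0,0,0,-35,0,0,0,0,0,-15,0,0,0,0,0,0,0,0,0]

```text
clock: 27.58
eef_pos: [0.5305, -0.3, 0.1692]
tool_rot: [0.753, 0.658, 0.0, 0.001]
ft_force: [-0.2, 0.2, -1.2]
grip_width: 0.0766
```

```bash
cat > jig.py <<'E'
from h import *
from scipy.optimize import least_squares
def jigcheck(c,dz,tag):
    W=cloud(c); W[...,2]+=dz; d=W-home; x=d@jx; y=d@jy; z=W[...,2]; r=np.hypot(x,y)
    m=(np.hypot(x+.004,y)<.05)&(abs(z-.020)<.003)&(np.hypot(x+.004,y)>.028); a=np.column_stack([x[m],y[m]]).astype(np.float32)*1000
    print(tag,"flange top enclosing",cv2.minEnclosingCircle(a),len(a))
    m=(r<.03)&(abs(z-.072)<.004); a=np.column_stack([x[m],y[m]]).astype(np.float32)*1000
    if len(a)>5: print(tag,"magnet top",cv2.minEnclosingCircle(a),a.mean(0),np.median(z[m]))
    hs=cv2.cvtColor(c["frame"],cv2.COLOR_BGR2HSV);H,S,V=[hs[...,i].astype(int) for i in range(3)]
    red=((H<8)|(H>172))&(S>150)&(V>60)&(z>.055)&(z<.08)&(abs(y)<.03)&(x<-.06)
    if red.sum(): print(tag,"tab x,y",x[red].mean()*1000,y[red].mean()*1000,red.sum())
    br=(r<.1)&(H>12)&(H<28)&(S>120)&(V>60)&(z>.014)&(z<.035)
    nl,lab,st,ce=cv2.connectedComponentsWithStats(br.astype(np.uint8))
    for i in range(1,nl):
        if st[i,4]>4: print(tag,"brass",x[lab==i].mean()*1000,y[lab==i].mean()*1000,z[lab==i].max(),ce[i])
E
python3 - <<'E'
from jig import *
from workcell import bot
np.set_printoptions(suppress=True,precision=4)
o=bot.get_obs(); print(o["eef_pos"],o["joint_pos"])
for n,dz in(("side",.0009),("wrist",0)):
    c=bot.camera(n);cv2.imwrite(f"pics/{n}13.png",c["frame"] if n=="wrist" else cv2.resize(c["frame"][240:370,220:360],None,fx=4,fy=4)); jigcheck(c,dz,n)
E
```

```text
[ 0.5305 -0.3     0.1692] [-0.5145  0.4932  0.1822  1.2577 -0.0005  1.191 ]
side flange top enclosing ((-3.4075915813446045, -3.834272861480713), 44.8794059753418) 414
side magnet top ((-5.688719749450684, 1.4430569410324097), 22.127988815307617) [-6.3145  0.5873] 0.07096925212153747
side tab x,y -123.8778082538731 -1.7444526341506748 100
side brass 17.342016948487792 -42.26231611822285 0.030757281479100163 [323.2222 310.    ]
side brass -78.7100670107196 -0.05745836260198252 0.02775113742544443 [273.3333 321.6667]
wrist flange top enclosing ((-1.3418129682540894, -3.264615774154663), 44.537540435791016) 1610
wrist magnet top ((-4.585994243621826, 0.4496542811393738), 21.959068298339844) [-4.3681  1.2877] 0.07155363252613521
wrist tab x,y -118.96039430148623 1.3094051797323907 534
wrist brass 20.44291230777083 42.397010150230464 0.030278435345050703 [260.9565 136.7826]
wrist brass -75.7372998138525 1.0303173663548837 0.02918725282395801 [192.0611 207.3511]
wrist brass 20.528779694195176 -39.22634892713488 0.030103556751417904 [289.3451 207.9381]
```

View pics/side13.png

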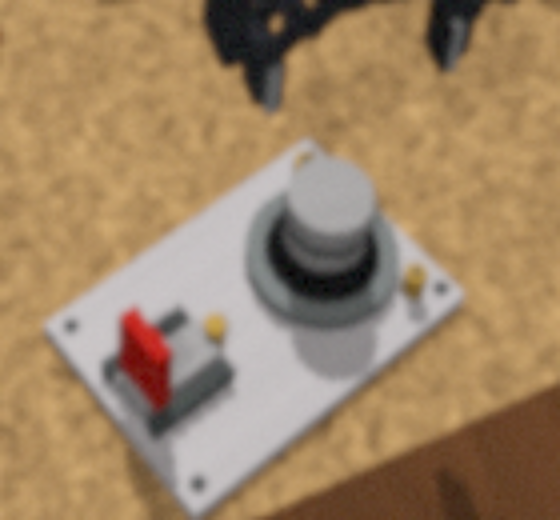

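View pics/wrist13.png

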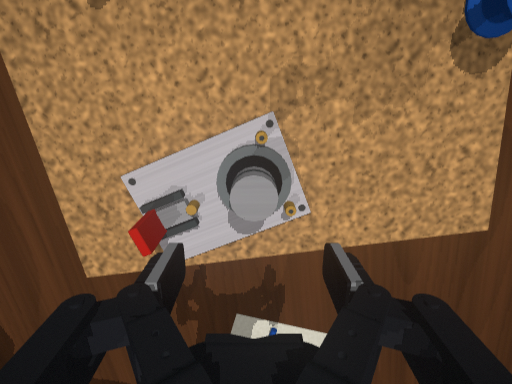

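```bash
cat >> h.py <<'E'
R4=frame([0,0,-1],-jy)
E
python3 - <<'E'
from h import *
from fk import ik
from workcell import bot
np.set_printoptions(suppress=True,precision=4)
o=bot.get_obs(); p=home-jx*.160; to(o,[p[0],p[1],.15],R4,6)
print(ik(np.array([p[0],p[1],.055]),-k,o["joint_pos"]))
E
```

```text
shift mm [ -59.4 -142.2   17. ] /6 = [ -9.9  -23.7    2.83]  turn [-0.0028  0.0012  1.1802] |1.180|
(array([-0.7282,  0.4211, -0.2657,  0.884 , -0.    ]), np.float64(3.4013598830342876e-12))
```

Call:
play_rows:
  plan: [-6,-14,0,0,0,0,-11,-26,0,0,0,0,-13,-31,0,0,0,0,-13,-31,0,0,0,0,-11,-26,0,0,0,0,-5.4,-14.2,0,0,0,0,0,0,0,-0.003,0,0.1475,0,0,0,0,0,0.1475,0,0,0,0,0,0.1475,0,0,0,0,0,0.1475,0,0,0,0,0,0.1475,0,0,0,0,0,0.1475,0,0,0,0,0,0.1475,0,0,0,0,0,0.1475,0,0,0,0,0,0]
  hand: 0

```text
clock: 29.55
eef_pos: [0.3806, -0.3392, 0.1674]
tool_rot: [0.992, 0.129, 0.001, 0.0]
ft_force: [-0.9, 0.7, 0.6]
grip_width: -0.0001
```

Run:
```python
from h import *
from workcell import bot
np.set_printoptions(suppress=True,precision=4)
o=bot.get_obs(); p=home-jx*.160; to(o,[p[0],p[1],.055],R4)
c=bot.camera("side");cv2.imwrite("pics/s14.png",cv2.resize(c["frame"][180:370,160:360],None,fx=3,fy=3))
# fingertip lowest extents in tool frame from side cloud
R=Ro.from_quat(o["tool_rot"]);W=cloud(c);T=R.inv().apply((W-o["eef_pos"]).reshape(-1,3)).reshape(W.shape)*1000
m=(abs(T[...,0])<25)&(abs(T[...,1])<35)&(T[...,2]>-40)&(T[...,2]<30); q=T[m]; print(len(q),q.min(0),q.max(0)); t=q[q[:,2]>-5]; print("tips",t.min(0),t.max(0))
```

```text
shift mm [ -0.5  -0.3 112.4] /1 = [ -0.49  -0.29 112.43]  turn [ 0.0003 -0.0012  0.002 ] |0.002|
177 [-14.1413 -33.9305 -39.6875] [10.5746 33.1676 12.6673]
tips [-11.755   -7.4519  -4.9006] [-3.6936 13.7194 12.6673]
```

View pics/s14.png

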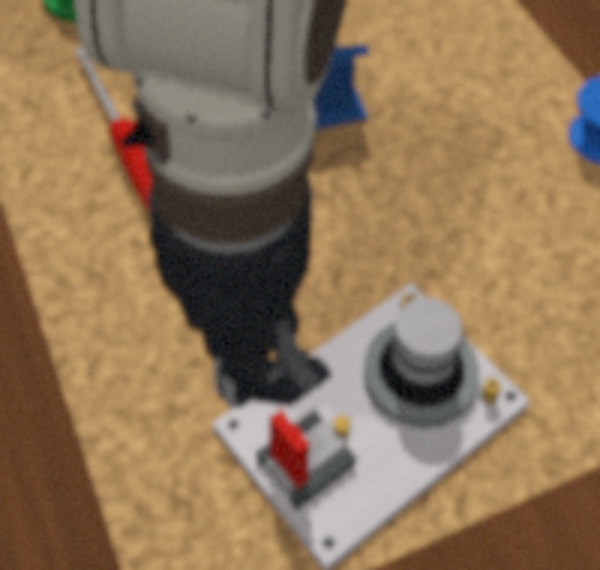

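Call:
play_rows:
  plan: [-1,0,20,0,0,0.002,0,0,35,0,0,0,0,0,35,0,0,0,0,0,16,0,0,0,0,0,6,0,0,0,0,0,0,0,0,0]

```text
clock: 30.35
eef_pos: [0.3802, -0.3398, 0.056]
tool_rot: [0.992, 0.127, 0.001, 0.0]
ft_force: [-0.6, -0.5, 0.5]
grip_width: 0.0001
```

Call:
play_rows:
  plan: [8,0,0,0,0,0,6,0,0,0,0,0,2,0,0,0,0,0,0,0,0,0,0,0]

```text
clock: 30.85
eef_pos: [0.396, -0.3357, 0.0562]
tool_rot: [0.992, 0.127, 0.001, 0.001]
ft_force: [-0.3, -0.4, -0.7]
grip_width: 0.0001
```

Run:
```python
from jig import *
from workcell import bot
np.set_printoptions(suppress=True,precision=4)
o=bot.get_obs(); d=(o["eef_pos"]-home)*1000; print("tcp jig",d@jx,d@jy,o["eef_pos"][2],o["ft_force"],o["ft_force"]@jx)
c=bot.camera("side");cv2.imwrite("pics/s15.png",cv2.resize(c["frame"][230:370,200:360],None,fx=4,fy=4)); jigcheck(c,.0009,"side")
```

```text
tcp jig -143.88140681891454 -0.7751649209329893 0.05624232648698167 [-0.321  -0.3846 -0.727 ] -0.4079381232683936
side flange top enclosing ((-2.915692090988159, -4.26234769821167), 45.64348602294922) 420
side magnet top ((-5.8997273445129395, 1.2844407558441162), 22.36479377746582) [-6.3602  0.5693] 0.07100660631962706
side brass 17.40986222175293 -42.43069319023744 0.030010163126172874 [323.3158 310.    ]
side brass -78.7083885496122 0.03898311224857987 0.028915179088907717 [273.3125 321.5   ]
```

View pics/s15.png

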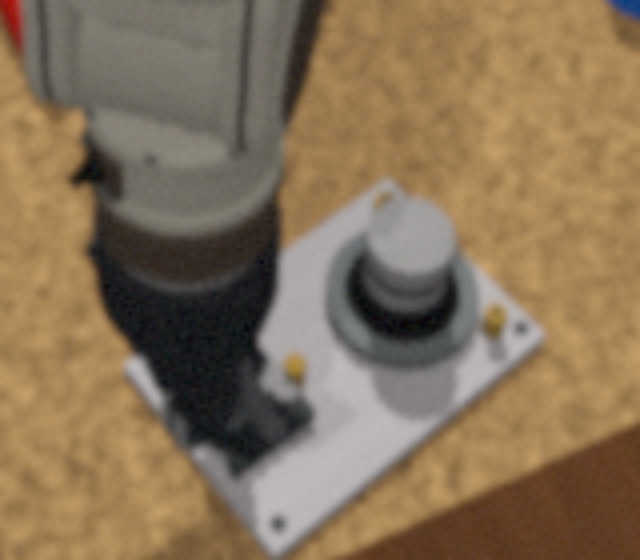

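Call:
play_rows:
  plan: [2,0,0,0,0,0,2,0,0,0,0,0,2,0,0,0,0,0,2,0,0,0,0,0,0,0,0,0,0,0]

```text
clock: 31.52
eef_pos: [0.4027, -0.3339, 0.056]
tool_rot: [0.992, 0.127, 0.0, 0.001]
ft_force: [-3.0, -1.5, 2.4]
grip_width: 0.0
```

Call:
play_rows:
  plan: [2,0,0,0,0,0,3,0,0,0,0,0,3,0,0,0,0,0,3,0,0,0,0,0,3,0,0,0,0,0,2,0,0,0,0,0,0,0,0,0,0,0]

```text
clock: 32.4
eef_pos: [0.4193, -0.3295, 0.056]
tool_rot: [0.992, 0.127, 0.001, 0.0]
ft_force: [-2.8, -1.0, 0.9]
grip_width: 0.0003
```

Run:
```python
from jig import *
from workcell import bot
np.set_printoptions(suppress=True,precision=4)
o=bot.get_obs(); d=(o["eef_pos"]-home)*1000; print("tcp jig",d@jx,d@jy,o["eef_pos"][2],o["ft_force"],o["ft_force"]@jx)
c=bot.camera("side");cv2.imwrite("pics/s16.png",cv2.resize(c["frame"][230:370,200:360],None,fx=4,fy=4)); jigcheck(c,.0009,"side")
```

```text
tcp jig -119.76687066491947 -0.724642142298295 0.05602023991399074 [-2.7767 -1.0418  0.8537] -2.9500119305571926
side flange top enclosing ((-3.122565269470215, -3.6054563522338867), 45.00242614746094) 408
side magnet top ((-5.360334396362305, 0.7470552325248718), 22.455778121948242) [-6.3726  0.4881] 0.07100790769385139
side brass 17.39969773220796 -42.31734725593405 0.03273289830964175 [323.3  309.85]
side brass -61.00374178607612 -0.022365072079872865 0.029507983316230047 [280.1667 316.4444]
```

View pics/s16.png

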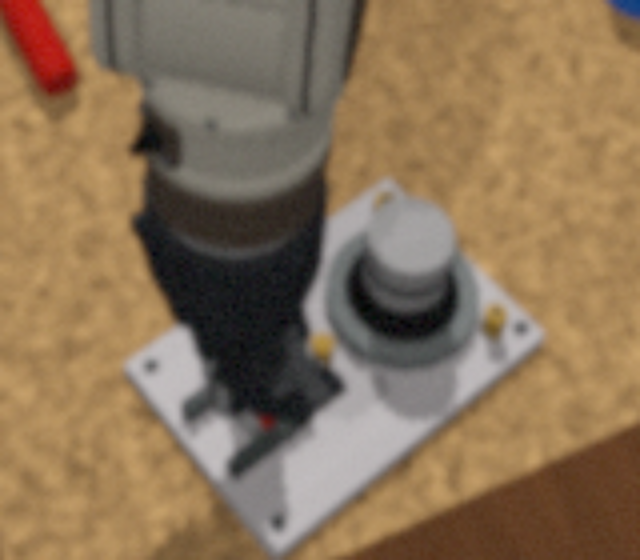

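Call:
play_rows:
  plan: [2,0,0,0,0,0,2,0,0,0,0,0,2,0,0,0,0,0,1,0,0,0,0,0,1,0,0,0,0,0,0,0,0,0,0,0]

```text
clock: 33.2
eef_pos: [0.4267, -0.3276, 0.056]
tool_rot: [0.992, 0.127, 0.001, 0.0]
ft_force: [-3.1, -1.0, 2.0]
grip_width: -0.0004
```

Call:
play_rows:
  plan: [1,0,0,0,0,0,1,0,0,0,0,0,0,0,0,0,0,0]

```text
clock: 33.58
eef_pos: [0.4283, -0.3272, 0.056]
tool_rot: [0.992, 0.127, 0.001, 0.0]
ft_force: [-5.0, -1.6, 1.7]
grip_width: -0.0002
```

Call:
play_rows:
  plan: [1,0,0,0,0,0,1,0,0,0,0,0,0,0,0,0,0,0]

```text
clock: 33.95
eef_pos: [0.4302, -0.3267, 0.0561]
tool_rot: [0.992, 0.127, 0.001, 0.0]
ft_force: [-4.0, -2.1, 1.5]
grip_width: 0.0003
```

Run:
```python
from jig import *
from workcell import bot
np.set_printoptions(suppress=True,precision=4)
o=bot.get_obs(); d=(o["eef_pos"]-home)*1000; print("tcp jig",d@jx,d@jy,o["eef_pos"][2],o["ft_force"],o["ft_force"]@jx)
c=bot.camera("side");cv2.imwrite("pics/s17.png",cv2.resize(c["frame"][230:370,200:360],None,fx=4,fy=4)); jigcheck(c,.0009,"side")
```

```text
tcp jig -108.52996054117634 -0.7348495784128038 0.05607407875236493 [-3.9655 -2.0716  1.4831] -4.360802465658865
side flange top enclosing ((-2.600329875946045, 0.12024476379156113), 49.310489654541016) 382
side magnet top ((-4.038015365600586, 1.4621144533157349), 22.263994216918945) [-4.3501  0.5206] 0.07099096895337935
side tab x,y -87.75674314174042 -7.45376970622598 1
side brass 17.327213121645993 -41.939338349114955 0.029479756843189254 [323.1 309.9]
side brass -49.61910020435015 0.24901097366154665 0.030461762603174226 [284.3793 313.2759]
```

View pics/s17.png

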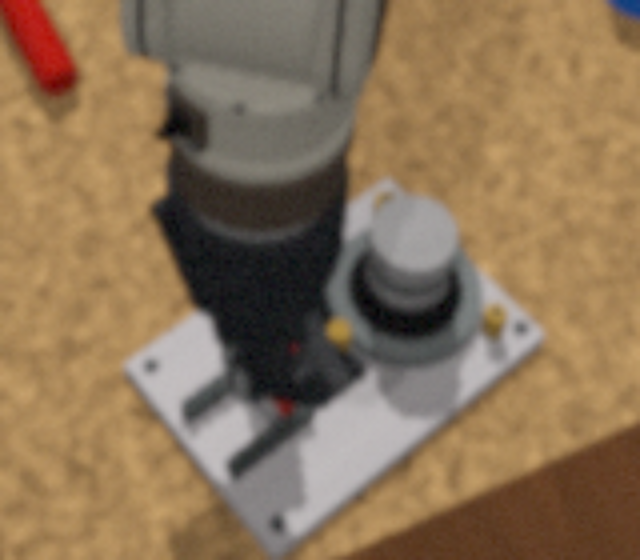

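Call:
play_rows:
  plan: [0.7,0,0,0,0,0,0.7,0,0,0,0,0,0,0,0,0,0,0]

```text
clock: 34.38
eef_pos: [0.4315, -0.3264, 0.0561]
tool_rot: [0.992, 0.127, 0.001, 0.0]
ft_force: [-5.3, -1.8, 1.8]
grip_width: 0.0
```

Call:
play_rows:
  plan: [0.5,0,0,0,0,0,0,0,0,0,0,0]

```text
clock: 34.62
eef_pos: [0.4319, -0.3262, 0.056]
tool_rot: [0.992, 0.127, 0.001, 0.0]
ft_force: [-4.6, -1.7, 1.3]
grip_width: -0.0001
```

Call:
play_rows:
  plan: [0.5,0,0,0,0,0,0,0,0,0,0,0]

```text
clock: 34.88
eef_pos: [0.4324, -0.3261, 0.0561]
tool_rot: [0.992, 0.127, 0.001, 0.0]
ft_force: [-4.9, -0.9, 1.5]
grip_width: -0.0007
```

Call:
play_rows:
  plan: [0.4,0,0,0,0,0,0,0,0,0,0,0]

```text
clock: 35.12
eef_pos: [0.4328, -0.326, 0.056]
tool_rot: [0.992, 0.127, 0.001, 0.0]
ft_force: [-6.2, -0.7, 1.3]
grip_width: 0.0001
```

Call:
play_rows:
  plan: [0.4,0,0,0,0,0,0,0,0,0,0,0]

```text
clock: 35.38
eef_pos: [0.4332, -0.3259, 0.0561]
tool_rot: [0.992, 0.127, 0.0, 0.0]
ft_force: [-5.0, -1.8, 1.3]
grip_width: -0.0001
```

Call:
play_rows:
  plan: [0.4,0,0,0,0,0,0,0,0,0,0,0]

```text
clock: 35.62
eef_pos: [0.4335, -0.3258, 0.0561]
tool_rot: [0.992, 0.127, 0.001, 0.0]
ft_force: [-5.1, -1.6, 1.4]
grip_width: 0.0001
```

Call:
play_rows:
  plan: [0.4,0,0,0,0,0,0,0,0,0,0,0]

```text
clock: 35.88
eef_pos: [0.4339, -0.3257, 0.0561]
tool_rot: [0.992, 0.127, 0.0, 0.0]
ft_force: [-5.1, -1.4, 2.0]
grip_width: 0.0003
```

Call:
play_rows:
  plan: [0.4,0,0,0,0,0,0,0,0,0,0,0]

```text
clock: 36.12
eef_pos: [0.4343, -0.3256, 0.056]
tool_rot: [0.992, 0.127, 0.0, 0.0]
ft_force: [-5.1, -1.5, 1.9]
grip_width: -0.0005
```

Run:
```python
from jig import *
from workcell import bot
np.set_printoptions(suppress=True,precision=4)
o=bot.get_obs(); d=(o["eef_pos"]-home)*1000; print("tcp jig",d@jx,d@jy,o["eef_pos"][2],o["ft_force"],o["ft_force"]@jx)
for n,dz in(("side",.0009),):
    c=bot.camera(n);cv2.imwrite("pics/s18.png",cv2.resize(c["frame"][240:350,250:360],None,fx=5,fy=5,interpolation=2)); jigcheck(c,dz,n)
```

```text
tcp jig -104.27065443098812 -0.6942556909347603 0.056048460079911495 [-5.1357 -1.4911  1.8844] -5.345851040089745
side flange top enclosing ((1.1308599710464478, -0.40167441964149475), 47.62855529785156) 335
side magnet top ((0.44670963287353516, 1.0920343399047852), 22.33504867553711) [-0.1652  0.5232] 0.07105502701413378
side brass 16.92934575948852 -41.74005179210694 0.02902583533749391 [322.9091 309.8636]
side brass -44.91912572578883 0.4037543999505668 0.0289792295974992 [286.1154 311.7308]
```

View pics/s18.png

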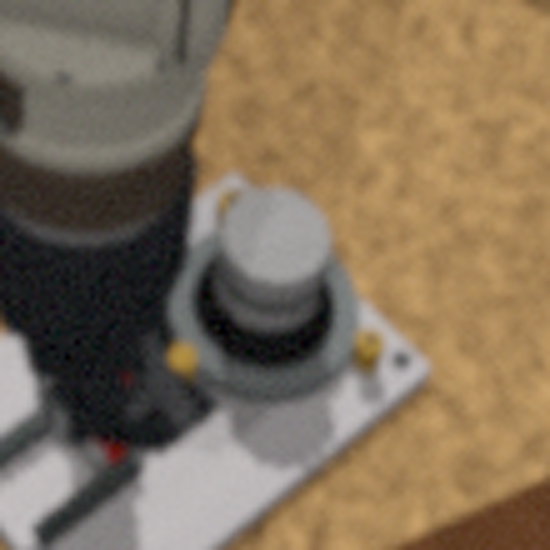

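Call:
play_rows:
  plan: [0.4,0,0,0,0,0,0,0,0,0,0,0]

```text
clock: 36.42
eef_pos: [0.4347, -0.3255, 0.056]
tool_rot: [0.992, 0.127, 0.0, 0.0]
ft_force: [-5.2, -1.3, 1.1]
grip_width: 0.0001
```

Call:
play_rows:
  plan: [0.4,0,0,0,0,0,0,0,0,0,0,0]

```text
clock: 36.67
eef_pos: [0.435, -0.3254, 0.056]
tool_rot: [0.992, 0.127, 0.0, 0.0]
ft_force: [-5.9, -1.4, 2.1]
grip_width: -0.0002
```

Call:
play_rows:
  plan: [0.3,0,0,0,0,0,0,0,0,0,0,0]

```text
clock: 36.92
eef_pos: [0.435, -0.3254, 0.0561]
tool_rot: [0.992, 0.126, 0.0, 0.001]
ft_force: [-7.2, -1.0, 2.8]
grip_width: -0.0001
```

Call:
play_rows:
  plan: [0.4,0,0,0,0,0,0,0,0,0,0,0]

```text
clock: 37.17
eef_pos: [0.4352, -0.3254, 0.0561]
tool_rot: [0.992, 0.126, -0.0, 0.001]
ft_force: [-6.2, -2.3, 2.3]
grip_width: -0.0002
```

Call:
play_rows:
  plan: [0.4,0,0,0,0,0,0,0,0,0,0,0,0,0,0,0,0,0]

```text
clock: 37.55
eef_pos: [0.4352, -0.3253, 0.0561]
tool_rot: [0.992, 0.126, -0.0, 0.001]
ft_force: [-7.5, -2.2, 3.6]
grip_width: 0.0002
```

Call:
play_rows:
  plan: [0.5,0,0,0,0,0,0,0,0,0,0,0,0,0,0,0,0,0]

```text
clock: 37.92
eef_pos: [0.4354, -0.3253, 0.0561]
tool_rot: [0.992, 0.126, -0.001, 0.001]
ft_force: [-8.3, -1.9, 3.5]
grip_width: 0.0001
```

Call:
play_rows:
  plan: [0.5,0,0,0,0,0,0,0,0,0,0,0,0,0,0,0,0,0]

```text
clock: 38.3
eef_pos: [0.4355, -0.3252, 0.0561]
tool_rot: [0.992, 0.126, -0.001, 0.001]
ft_force: [-9.4, -3.1, 4.1]
grip_width: -0.0002
```

Run:
```python
from jig import *
from workcell import bot
np.set_printoptions(suppress=True,precision=4)
o=bot.get_obs(); d=(o["eef_pos"]-home)*1000; print("tcp jig",d@jx,d@jy,o["ft_force"],o["ft_force"]@jx)
for n,dz in(("side",.0009),):
    c=bot.camera(n);cv2.imwrite("pics/s19.png",cv2.resize(c["frame"][240:350,250:360],None,fx=5,fy=5,interpolation=2)); jigcheck(c,dz,n)
```

```text
tcp jig -103.06673746927979 -0.6680139602114347 [-9.3824 -3.1401  4.0775] -9.87177580420484
side flange top enclosing ((4.133949279785156, 0.03475189208984375), 46.95784378051758) 308
side magnet top ((1.843498706817627, 0.8455278873443604), 22.066936492919922) [0.978 0.374] 0.07113222295622466
side brass 16.8608762460034 -41.618887429560154 0.02969693412191209 [322.8333 309.875 ]
side brass -43.446741642617724 0.9920401091842567 0.028465895152787513 [286.4583 311.25  ]
```

View pics/s19.png

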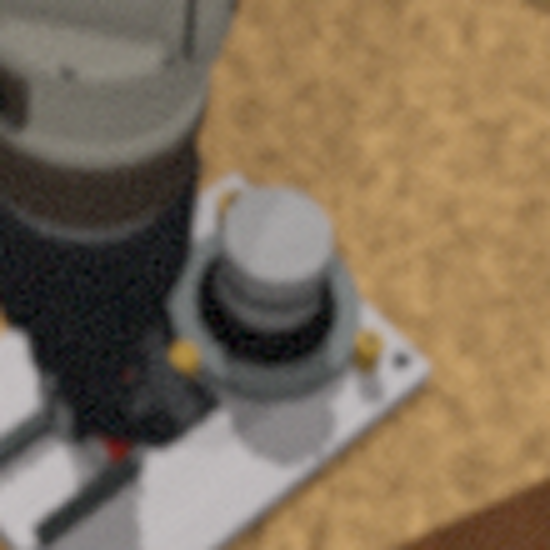

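Call:
play_rows:
  plan: [0.6,0,0,0,0,0,0,0,0,0,0,0,0,0,0,0,0,0]

```text
clock: 38.72
eef_pos: [0.4356, -0.3252, 0.0561]
tool_rot: [0.992, 0.126, -0.002, 0.001]
ft_force: [-10.3, -2.2, 4.0]
grip_width: -0.0002
```

Call:
play_rows:
  plan: [0.6,0,0,0,0,0,0,0,0,0,0,0,0,0,0,0,0,0]

```text
clock: 39.1
eef_pos: [0.4357, -0.3252, 0.0561]
tool_rot: [0.992, 0.126, -0.002, 0.001]
ft_force: [-11.1, -3.8, 5.0]
grip_width: -0.0001
```

Call:
play_rows:
  plan: [-0.8,0,0,0,0,0,-0.8,0,0,0,0,0,-1,0,0,0,0,0,-2,0,0,0,0,0,-6,0,0,0,0,0,-12,0,0,0,0,0,-16,0,0,0,0,0,-10,0,-10,0,0,0,0,0,-30,0,0,0,0,0,-35,0,0,0,0,0,-30,0,0,0,0,0,0,0,0,0]

```text
clock: 40.6
eef_pos: [0.3927, -0.3384, 0.1646]
tool_rot: [0.992, 0.126, 0.003, 0.003]
ft_force: [-0.9, -0.3, -0.6]
grip_width: -0.0002
```

Run:
```python
from jig import *
from workcell import bot
np.set_printoptions(suppress=True,precision=4)
o=bot.get_obs(); print(o["eef_pos"],o["ft_force"])
for n,dz in(("side",.0009),("top",-.0015),("wrist",0)):
    c=bot.camera(n);pickle.dump(c,open(n+"20.pkl","wb"))
    f={"side":c["frame"][250:360,230:340],"top":c["frame"][175:285,345:440],"wrist":c["frame"]}[n]
    cv2.imwrite(f"pics/{n}20.png",f if n=="wrist" else cv2.resize(f,None,fx=5,fy=5,interpolation=2)); jigcheck(c,dz,n)
```

```text
[ 0.3927 -0.3384  0.1646] [-0.8669 -0.3062 -0.5871]
side flange top enclosing ((-4.192352771759033, -0.3235013782978058), 49.68130874633789) 363
side magnet top ((1.247683048248291, 1.2565052509307861), 22.178022384643555) [1.1817 0.7037] 0.07097533026301049
side tab x,y -89.73933568999027 -2.925154092628126 88
side brass 16.953815357571663 -41.84664356154358 0.030371874653778653 [322.9524 309.9048]
side brass -43.580776625293005 0.20544947570818867 0.02827307633033881 [286.6842 311.4211]
top flange top enclosing ((-4.479983329772949, -0.2280929833650589), 49.17978286743164) 309
top magnet top ((1.1103847026824951, -1.4582494497299194), 22.10089111328125) [ 0.9593 -0.7798] 0.07158958407343208
top tab x,y -88.13236882542421 2.1623774207776796 65
top brass 16.987309772392145 44.40579227511765 0.029636393105556047 [366.1667 206.3333]
top brass -44.324350544296955 1.891498591763498 0.030149206513606586 [392.7  226.65]
wrist flange top enclosing ((-4.433082103729248, -0.1249312162399292), 49.57721710205078) 1903
wrist magnet top ((-0.3333352208137512, -0.28724002838134766), 21.313608169555664) [-7.7523 -0.1693] 0.07154098121065713
wrist tab x,y -85.951180137185 -0.22025226420412625 505
wrist brass 15.158653961112947 41.13265601428832 0.0255630359199312 [202.4211   1.7368]
wrist brass 15.369690683710648 -41.836501182793555 0.025070422041365614 [299.3077   1.6154]
wrist brass -42.87839317578852 -0.33819858134928643 0.02922608573195068 [251.2044  74.438 ]
```

View pics/side20.png

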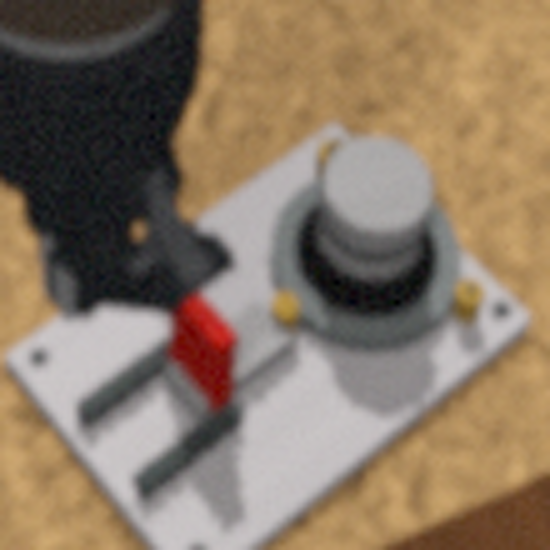

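View pics/top20.png

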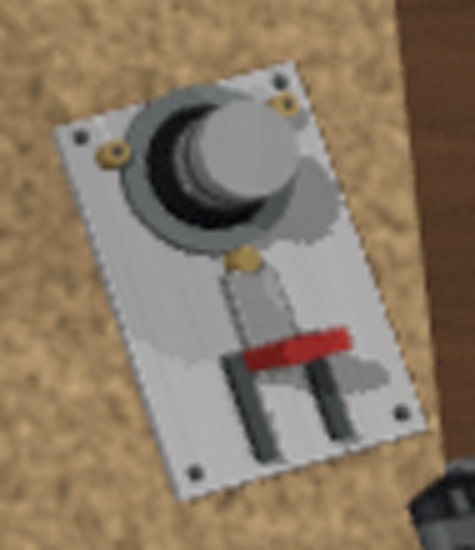

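View pics/wrist20.png

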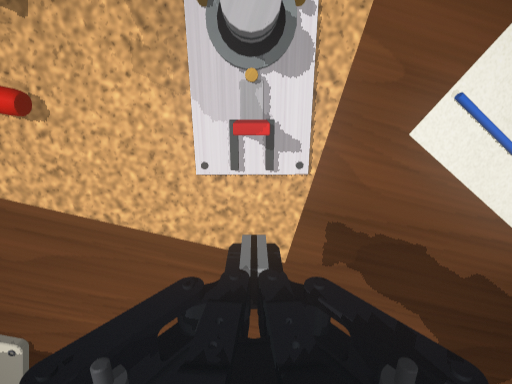

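Call:
play_rows:
  plan: [0,0,-20,0,0,0,10,0,-20,0,0,0,10,0,-10,0,0,0,0,0,0,0,0,0]

```text
clock: 41.25
eef_pos: [0.4114, -0.3315, 0.2107]
tool_rot: [0.992, 0.127, 0.001, 0.0]
ft_force: [-0.8, 0.1, -0.4]
grip_width: -0.0
```

Run:
```python
from jig import *
from workcell import bot
np.set_printoptions(suppress=True,precision=4)
c=bot.camera("wrist");jigcheck(c,0,"w")
pts=[proj(c,home+jx*a+jy*b+k*.015) for a in(-.06,.04) for b in(-.06,.06)]
u0,v0=np.floor(np.min(pts,0)).astype(int).clip(0);u1,v1=np.ceil(np.max(pts,0)).astype(int)
print(u0,v0,u1,v1)
cv2.imwrite("pics/w21.png",cv2.resize(c["frame"][v0:v1,u0:u1],None,fx=5,fy=5,interpolation=2)[:600,:800])
```

```text
w flange top enclosing ((-4.408094882965088, 0.5740921497344971), 49.531517028808594) 1837
w magnet top ((2.9586069583892822, -0.19372102618217468), 21.951778411865234) [ 3.191  -0.2348] 0.07152050913106522
w tab x,y -85.53781599811624 -0.12114336867770038 346
w brass 19.11129445731212 40.853060636374686 0.03018390203209287 [211.4038  35.8269]
w brass 19.219934379538437 -41.22654656815802 0.02957192598868702 [291.6944  35.6019]
w brass -42.711986462104065 -0.25432704179721505 0.029072739483203436 [251.7586  99.7356]
191 12 312 117
```

View pics/w21.png

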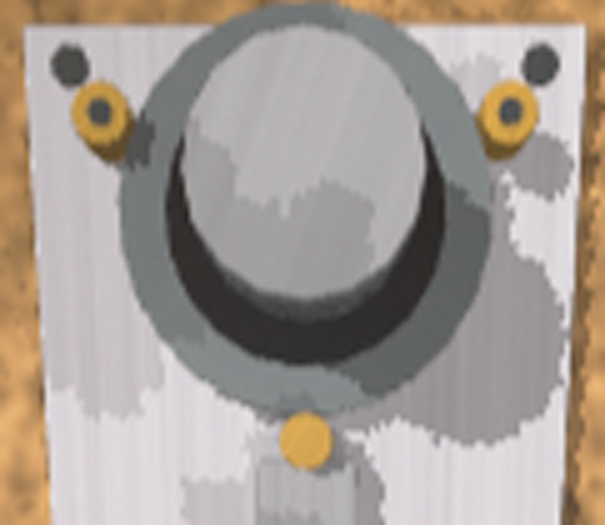

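```bash
python3 -c "
from workcell import bot
print(bot.job_done()); print(bot.get_obs()['clock'])"
```

```text
the job is handed in; nothing more can be done
None
the job is handed in; nothing more can be done
```

The job is done and handed in at about 41 s of the 72 s allowed. The grey driver stands face down on the jig, pushed home against both brass posts with the jaw's nose on its rim.

- **First move:** I lifted the driver out of the rack by its magnet, laid it cone-down on the blue rest and let go. It settled on the pegs, within about 3 mm of the seat in the images.
- **Second grasp:** I took it again along its axis from the magnet end and lowered it onto the jig. The contact force was about 10 N.
- **Jaw:** I pushed the red tab from behind until the jaw stalled. The push rose from about 5 N to about 12 N, then I backed off and the arm ended clear of everything.

**Last checks:** the side, top and wrist pictures show the driver upright, its magnet top at 71–72 mm, centred between the posts. The rim appears to touch both posts and the nose. The jaw did not spring back when I let go (nose at -43.5 mm before and -43.6 mm after).

**Disagreement:** the wrist camera put the nose 62 mm from the line between the posts, against an expected 65.4 mm. I took this as bias from seeing only part of the brass. The images are good to only 1–3 mm, so contact with all three rests mainly on the stall and the picture.

I did not re-measure the multimeter, screwdriver, spool or the green and purple look-alikes at the end. I planned every move to stay clear of them and saw no sign of contact.

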